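# Program a batch of power-supply boards in the gang fixture

## Task

Program this batch of boards: lay every board from the blue mat flat in a nest of its own in the grey fixture, white connector towards the switches, so that its edge presses that nest's switch lever down. With all of them seated, push the blue plunger all the way down and hold it there for two seconds while they are programmed, then let it spring back and put the boards away in the black tray, one to a compartment, lying flat and right side up. Leave the mouse, the power adapter and the bottle where they are.

Things in the scene. Friction and masses are not known exactly. Their poses are not given: they have to be found in the camera images.
- board1: a power-supply board on the mat (None from the start if absent; 3 or 4 come): green, 70 x 46 x 2 mm, about 80 g. Origin: centre of the underside; x along the length towards the white connector, z up. Lift it by the transformer in its middle, a dark block with a yellow band, 25 mm along x, 24 along y, top 28 mm above the underside; fingertips 12 mm above the underside clear all else
- board1_plug (a point): point on board1's underside below its white connector (9 x 36 mm, top 11 mm above the underside), 29 mm from the board's origin along its x; two dark blue capacitors of the same height stand at the other end
- board2: a power-supply board on the mat (None from the start if absent; 3 or 4 come): green, 70 x 46 x 2 mm, about 80 g. Origin: centre of the underside; x along the length towards the white connector, z up. Lift it by the transformer in its middle, a dark block with a yellow band, 25 mm along x, 24 along y, top 28 mm above the underside; fingertips 12 mm above the underside clear all else
- board2_plug (a point): point on board2's underside below its white connector (9 x 36 mm, top 11 mm above the underside), 29 mm from the board's origin along its x; two dark blue capacitors of the same height stand at the other end
- board3: a power-supply board on the mat (None from the start if absent; 3 or 4 come): green, 70 x 46 x 2 mm, about 80 g. Origin: centre of the underside; x along the length towards the white connector, z up. Lift it by the transformer in its middle, a dark block with a yellow band, 25 mm along x, 24 along y, top 28 mm above the underside; fingertips 12 mm above the underside clear all else
- board3_plug (a point): point on board3's underside below its white connector (9 x 36 mm, top 11 mm above the underside), 29 mm from the board's origin along its x; two dark blue capacitors of the same height stand at the other end
- board4: a power-supply board on the mat (None from the start if absent; 3 or 4 come): green, 70 x 46 x 2 mm, about 80 g. Origin: centre of the underside; x along the length towards the white connector, z up. Lift it by the transformer in its middle, a dark block with a yellow band, 25 mm along x, 24 along y, top 28 mm above the underside; fingertips 12 mm above the underside clear all else
- board4_plug (a point): point on board4's underside below its white connector (9 x 36 mm, top 11 mm above the underside), 29 mm from the board's origin along its x; two dark blue capacitors of the same height stand at the other end
- fixture: programming fixture, a fixed grey box 195 (x) x 296 (y) x 40 mm high, four nests in a row along its y, a blue plunger on the robot's side. Origin: on the table under the middle of the nest row; x points from the plunger towards the switches; the box spans x -120 to 75 mm. Its place and yaw vary
- nest1 (a point): nest 1: where a seated board's origin lies, on two black rails 48 mm above the table, 8 mm above the box; axes as the fixture's and, seated, the board's. Nests are 70 mm apart along y. 6 mm steel pins with round noses, up to 7.5 mm above the rails, surround the board with 2 mm play per edge: by the long edges at x = -27 and 27, at the ends at y = 0 (-x) and y = -15, 15 mm (+x)
- lever1 (a joint): switch lever of nest 1 (rad): steel strip 30 x 6 mm with a white roller, hinged 58 mm from the nest's middle on its +x side, pointing back so that the roller lies under the board's +x end. 0 = free, roller about 6 mm above the rails; 0.21 = held down by a board flat on the rails; trips at 0.15; stop at 0.30. Weak spring (0.1 N): the board's weight holds it down
- nest2 (a point): nest 2: where a seated board's origin lies, on two black rails 48 mm above the table, 8 mm above the box; axes as the fixture's and, seated, the board's. Nests are 70 mm apart along y. 6 mm steel pins with round noses, up to 7.5 mm above the rails, surround the board with 2 mm play per edge: by the long edges at x = -27 and 27, at the ends at y = 0 (-x) and y = -15, 15 mm (+x)
- lever2 (a joint): switch lever of nest 2 (rad): steel strip 30 x 6 mm with a white roller, hinged 58 mm from the nest's middle on its +x side, pointing back so that the roller lies under the board's +x end. 0 = free, roller about 6 mm above the rails; 0.21 = held down by a board flat on the rails; trips at 0.15; stop at 0.30. Weak spring (0.1 N): the board's weight holds it down
- nest3 (a point): nest 3: where a seated board's origin lies, on two black rails 48 mm above the table, 8 mm above the box; axes as the fixture's and, seated, the board's. Nests are 70 mm apart along y. 6 mm steel pins with round noses, up to 7.5 mm above the rails, surround the board with 2 mm play per edge: by the long edges at x = -27 and 27, at the ends at y = 0 (-x) and y = -15, 15 mm (+x)
- lever3 (a joint): switch lever of nest 3 (rad): steel strip 30 x 6 mm with a white roller, hinged 58 mm from the nest's middle on its +x side, pointing back so that the roller lies under the board's +x end. 0 = free, roller about 6 mm above the rails; 0.21 = held down by a board flat on the rails; trips at 0.15; stop at 0.30. Weak spring (0.1 N): the board's weight holds it down
- nest4 (a point): nest 4: where a seated board's origin lies, on two black rails 48 mm above the table, 8 mm above the box; axes as the fixture's and, seated, the board's. Nests are 70 mm apart along y. 6 mm steel pins with round noses, up to 7.5 mm above the rails, surround the board with 2 mm play per edge: by the long edges at x = -27 and 27, at the ends at y = 0 (-x) and y = -15, 15 mm (+x)
- lever4 (a joint): switch lever of nest 4 (rad): steel strip 30 x 6 mm with a white roller, hinged 58 mm from the nest's middle on its +x side, pointing back so that the roller lies under the board's +x end. 0 = free, roller about 6 mm above the rails; 0.21 = held down by a board flat on the rails; trips at 0.15; stop at 0.30. Weak spring (0.1 N): the board's weight holds it down
- plunger (a joint): stroke of the sprung contact plunger (m): 0 = up, 0.014 = fully down; grows as it is pressed straight down. Needs about 4 N to start and 10 N at the bottom; springs back by itself
- plunger_top (a point): centre of the top of the plunger's blue mushroom cap (34 mm across, top 75 mm above the table when up), 90 mm from the nest row on the fixture's -x side; moves with it
- mat: blue antistatic mat, 215 (x) x 195 (y) x 2 mm, fixed, on which the boards wait; origin at the centre of its underside. Mat and tray may change sides from start to start
- tray: black tray for finished boards, 204 (x) x 172 (y) mm, walls 13 mm high and 4 mm thick, floor 4 mm thick, fixed, with one wall across each way making four compartments of 96 (x) x 80 (y) mm, their middles 50 mm along x and 42 mm along y from the tray's middle either way; origin at the centre of its underside
- mouse: black computer mouse, about 80 x 60 x 33 mm, loose; to be left alone; origin on its underside
- adapter: black power adapter, 60 x 115 x 32 mm, loose; to be left alone; origin at the centre of its underside
- bottle: white bottle with a red cap, 44 mm across, 110 mm tall, loose; to be left alone; origin at the centre of its underside
Not all that is in view belongs to the job. What is shaped like the board1 but pink or red is not meant.

How it is judged:
On the way, in this order (a step that is already met when the one before it is completed fails the run):
1. every board lies flat in a nest, white connector at the switch end, and holds that nest's lever down (((horizontal distance between board1 and nest1 below 0.005 m and z of board1 in the frame of nest1 below 0.0025 m and angle between board1's own z axis and vertical below 0.06 rad and x of board1_plug in the frame of nest1 above 0.02 m and value of joint lever1 above 0.15 rad) or (horizontal distance between board1 and nest2 below 0.005 m and z of board1 in the frame of nest2 below 0.0025 m and angle between board1's own z axis and vertical below 0.06 rad and x of board1_plug in the frame of nest2 above 0.02 m and value of joint lever2 above 0.15 rad) or (horizontal distance between board1 and nest3 below 0.005 m and z of board1 in the frame of nest3 below 0.0025 m and angle between board1's own z axis and vertical below 0.06 rad and x of board1_plug in the frame of nest3 above 0.02 m and value of joint lever3 above 0.15 rad) or (horizontal distance between board1 and nest4 below 0.005 m and z of board1 in the frame of nest4 below 0.0025 m and angle between board1's own z axis and vertical below 0.06 rad and x of board1_plug in the frame of nest4 above 0.02 m and value of joint lever4 above 0.15 rad)) and ((horizontal distance between board2 and nest1 below 0.005 m and z of board2 in the frame of nest1 below 0.0025 m and angle between board2's own z axis and vertical below 0.06 rad and x of board2_plug in the frame of nest1 above 0.02 m and value of joint lever1 above 0.15 rad) or (horizontal distance between board2 and nest2 below 0.005 m and z of board2 in the frame of nest2 below 0.0025 m and angle between board2's own z axis and vertical below 0.06 rad and x of board2_plug in the frame of nest2 above 0.02 m and value of joint lever2 above 0.15 rad) or (horizontal distance between board2 and nest3 below 0.005 m and z of board2 in the frame of nest3 below 0.0025 m and angle between board2's own z axis and vertical below 0.06 rad and x of board2_plug in the frame of nest3 above 0.02 m and value of joint lever3 above 0.15 rad) or (horizontal distance between board2 and nest4 below 0.005 m and z of board2 in the frame of nest4 below 0.0025 m and angle between board2's own z axis and vertical below 0.06 rad and x of board2_plug in the frame of nest4 above 0.02 m and value of joint lever4 above 0.15 rad)) and ((horizontal distance between board3 and nest1 below 0.005 m and z of board3 in the frame of nest1 below 0.0025 m and angle between board3's own z axis and vertical below 0.06 rad and x of board3_plug in the frame of nest1 above 0.02 m and value of joint lever1 above 0.15 rad) or (horizontal distance between board3 and nest2 below 0.005 m and z of board3 in the frame of nest2 below 0.0025 m and angle between board3's own z axis and vertical below 0.06 rad and x of board3_plug in the frame of nest2 above 0.02 m and value of joint lever2 above 0.15 rad) or (horizontal distance between board3 and nest3 below 0.005 m and z of board3 in the frame of nest3 below 0.0025 m and angle between board3's own z axis and vertical below 0.06 rad and x of board3_plug in the frame of nest3 above 0.02 m and value of joint lever3 above 0.15 rad) or (horizontal distance between board3 and nest4 below 0.005 m and z of board3 in the frame of nest4 below 0.0025 m and angle between board3's own z axis and vertical below 0.06 rad and x of board3_plug in the frame of nest4 above 0.02 m and value of joint lever4 above 0.15 rad)) and ((horizontal distance between board4 and nest1 below 0.005 m and z of board4 in the frame of nest1 below 0.0025 m and angle between board4's own z axis and vertical below 0.06 rad and x of board4_plug in the frame of nest1 above 0.02 m and value of joint lever1 above 0.15 rad) or (horizontal distance between board4 and nest2 below 0.005 m and z of board4 in the frame of nest2 below 0.0025 m and angle between board4's own z axis and vertical below 0.06 rad and x of board4_plug in the frame of nest2 above 0.02 m and value of joint lever2 above 0.15 rad) or (horizontal distance between board4 and nest3 below 0.005 m and z of board4 in the frame of nest3 below 0.0025 m and angle between board4's own z axis and vertical below 0.06 rad and x of board4_plug in the frame of nest3 above 0.02 m and value of joint lever3 above 0.15 rad) or (horizontal distance between board4 and nest4 below 0.005 m and z of board4 in the frame of nest4 below 0.0025 m and angle between board4's own z axis and vertical below 0.06 rad and x of board4_plug in the frame of nest4 above 0.02 m and value of joint lever4 above 0.15 rad))), for 0.3 s.
2. the plunger is held fully down for a second with every board still seated on its switch (all of step 1 and value of joint plunger above 0.0122 m), for 1 s.
At the end, for the whole second after the job is handed in: every board lies at rest in the tray, flat on the floor of a compartment (underside within 2.5 mm of the floor, tilt under 0.08 rad, right side up); the plunger is back up (below 2 mm) and all four switch levers are free (below 0.05 rad) (x of board1 in the frame of tray between -0.1 and 0.1 m and y of board1 in the frame of tray between -0.085 and 0.085 m and z of each of board1, board2, board3, board4 in the frame of tray below 0.0065 m and angle between each of board1, board2, board3, board4's own z axis and vertical below 0.08 rad and linear speed of each of board1, board2, board3, board4 below 0.02 m/s and x of board2 in the frame of tray between -0.1 and 0.1 m and y of board2 in the frame of tray between -0.085 and 0.085 m and x of board3 in the frame of tray between -0.1 and 0.1 m and y of board3 in the frame of tray between -0.085 and 0.085 m and x of board4 in the frame of tray between -0.1 and 0.1 m and y of board4 in the frame of tray between -0.085 and 0.085 m and value of joint plunger below 0.002 m and value of joint each of lever1, lever2, lever3, lever4 below 0.05 rad); the robot touches nothing.
It fails at once if the mouse, the adapter or the bottle is moved by more than 3 cm or the bottle tipped over (distance of any of mouse, adapter, bottle from where it was at the start of the episode above 0.03 m or angle between bottle's own z axis and vertical above 0.6 rad).
Of board1, board2, board3, board4 only 3 to 4 are there at a start; the rules pass over those that are not, and their reading is None.
At some moment in a run one of board1, board2, board3, board4 may be knocked a few centimetres aside while the robot is not near it.
It also fails if it takes over 210 s, if anything falls off the work surface, if the arm or the gripper's body presses on something with over 40 N, if the wrist force passes 120 N, or if a joint passes its speed limit or range.

## Robot

A 7-joint arm with a two-finger parallel gripper is mounted at the origin on the work surface. World frame = base frame: x ahead of the robot, y to its left, z up, the work surface at z = 0. Lengths are in m, angles in rad, forces in N, time in s.
With the tool pointing down it reaches from about 0.4 to 0.875 m from the base axis. Payload 6.5 kg.
Tool frame: the origin (TCP) lies between the finger pads; the fingertips stand 25 mm ahead of it and the grasp point (between the pads) lies 6 mm ahead of it; z points along the fingers, y is the line along which they close (so a half turn about z gives the same grasp; the last joint's range is limited). The gripper opens to 85 mm and grips with 20 to 120 N. Pads are 22 mm wide; open, the fingers measure 114 mm over their backs; the gripper's body (76 mm by 85 mm) begins 54 mm behind the grasp point. The pads swing forward as they close: fully open they stand 13 mm farther back than shut.
Start: joints at [-1.304, 0.536, -0.004, 1.538, 0.003, 1.067, -0.071], TCP at [0.212, 0.614, 0.256] pointing down, gripper open.
Joint ranges: [-2.7, 2.7], [-0.37, 2.16], [-1.27, 1.26], [0.24, 2.4], [-1.31, 4.45], [0.19, 1.91], [-2.76, 2.76]. Speed limits (rad/s): [2.39, 2.39, 3.14, 3.14, 3.14, 3.14, 3.14].

## Interface

Orientations are given as a 3x3 rotation matrix whose columns are the frame's x, y, z axes.
In Python, from rig import * gives the robot as it stands. The module is installed in compiled form; this text tells all that it offers.
- The arm moves only by the tool step_arm, never from a script. Its argument "targets" is a list that holds one entry, the list of rows, each a list of 7 numbers: the shift along the world's x, y, z as a fraction of full scale, then the turn, a rotation vector about the world's x, y, z as a fraction of full scale, then the closure, from -1 (fully open) to 1 (shut), so that 0 is half open. In form: [[[dx, dy, dz, rx, ry, rz, gripper], ...]]. A call has 1 to 12 rows; each row shifts and turns the commanded pose from where the row before left it; what a row does not reach is not made up. Full scale, the value 1, is 50 cm for a shift and 180 degrees for a turn. A row lasts 1/10 s, in which the tool goes at most 50 mm and 8.59 degrees, less where a joint would pass 70% of its speed; a pose out of reach is approached as far as the arm can. A call with a number of a shift or a turn outside -1 to 1 is refused whole. A call with a gripper value outside its range is refused whole. The fingers move at their own pace and stop on an object; "force" is the grip in N (left out, the last holds). Time passes only in rows, so rows that do not move let the fingers close. It gives the time, the measured TCP pose, the force, the opening and the grip force at its end, in the units of the state.
- state(): the state, without advancing time (a new reading comes with each control period).
- grab_frame(name): name is "side" or "top"; returns (picture, depth): 384x512x3 uint8, red, green, blue; 384x512 float32, m along the optical axis (not along the pixel's ray), 0 where there is no reading.
- camera_params(name): a dict with "mtx" (3x3 intrinsics, pixels), "pose" (4x4, takes a point from camera to world coordinates). Camera axes: x right, y up, looking along -z (the intrinsics and any distortion apply to the point x, -y, -z); pixel columns grow to the right and rows downward; lengths in m; the calibration is good to about 2 mm. A picture is of the moment at which its call begins. camera_params takes no time and is no camera call.
- finish_job(): hands the job in; it is judged then, once.
The state is a dict: "clock": time; "joints": joint angles; "joint_velocities": joint speeds; "joint_efforts": joint torques, N m; "tool_pos": TCP position; "ee_rot": TCP orientation; "force": force on the tool from outside, world axes, zero at the start; "ft_torque": the same for the moment, N m; "finger_gap": opening from 0.0 (shut) to 1.0 (fully open); "grasp_force": force on a finger pad.
Only numpy, scipy, OpenCV 4.12 (cv2) and the standard library are available. Lean on these libraries where they do the work, as an engineer would, in place of code of your own. Each camera call takes 0.05 s, during which the arm holds its last target. There are 200 camera calls.

## Working session

There is one attempt and no reset: what is moved stays moved. The work goes in short steps, Python scripts to look and compute and a tool call to move; the robot and the scene stay as the last step left them, time stands still between calls to the robot, and variables do not carry over. Pictures are saved under pics/ and viewed, at most 15 in all, crops included, and the job is handed in when it is done.

Besides the shell and the picture viewer there is one more tool, called after "Call:" by a JSON object that holds its "name" and its "arguments", one argument or row to a line. step_arm: Moves the arm, as the interface text tells. Shift numbers are shares of 50 cm and turn numbers shares of 180 degrees, none past 1 either way. Its arguments: {"type":"object","properties":{"targets":{"type":"array"},"force":{"type":"number"}},"required":["targets"]}

```bash
mkdir -p pics; python3 - <<'E'
from rig import *
import cv2,numpy as np
for n in("top","side"):
    p,d=grab_frame(n); cv2.imwrite(f"pics/{n}0.png",p[:,:,::-1]); np.save(f"{n}0.npy",d)
    c=camera_params(n); print(n,c["mtx"].round(1).tolist(),c["pose"].round(3).tolist(), [k for k in c])
s=state(); print(s["tool_pos"],s["ee_rot"].round(3) if hasattr(s["ee_rot"],'round') else s["ee_rot"],s["force"],s["clock"])
E
```

```text
top [[428.6, 0.0, 256.0], [0.0, 428.6, 189.3], [0.0, 0.0, 1.0]] [[-0.019, 0.993, -0.115, 0.408], [-1.0, -0.019, 0.007, 0.009], [0.005, 0.115, 0.993, 1.109], [0.0, 0.0, 0.0, 1.0]] ['mtx', 'pose']
side [[408.1, 0.0, 253.6], [0.0, 408.1, 192.6], [0.0, 0.0, 1.0]] [[-1.0, 0.023, -0.016, 0.518], [-0.025, -0.502, 0.865, 0.932], [0.011, 0.865, 0.502, 0.603], [0.0, 0.0, 0.0, 1.0]] ['mtx', 'pose']
[0.21219033 0.61381952 0.25549527] [[-0.945  0.327 -0.   ]
 [ 0.327  0.945 -0.002]
 [-0.    -0.002 -1.   ]] [-0.0566068  -0.729986   -0.20986257] 0.1
```

View pics/top0.png

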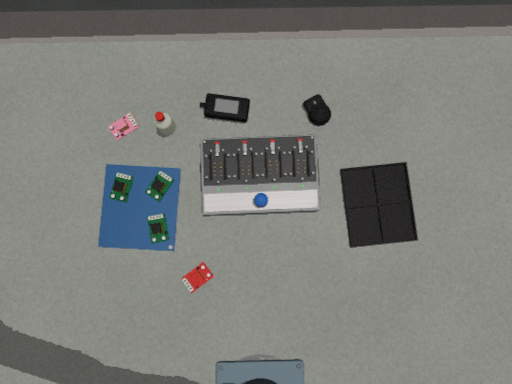

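View pics/side0.png

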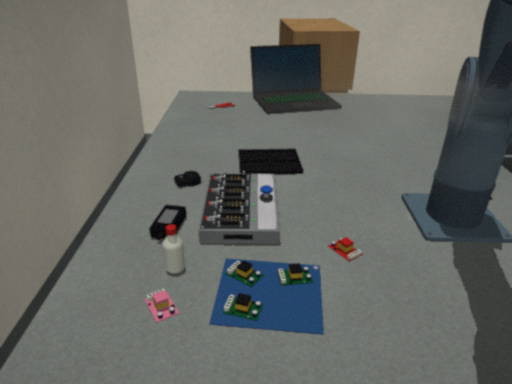

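Top view: the fixture is at about (260,175), its plunger at (261,200), the tray at (378,205) and the blue mat at (140,208). Three green boards on the mat at (121,187), (160,186) and (158,229) fit the description. The pink one at (123,127) and the red one at (198,277) are decoys. I'll confirm on an enlarged crop while measuring.

```bash
cat > h.py <<'E'
from rig import *
import cv2,numpy as np
CP={n:camera_params(n) for n in("top","side")}
def ray(n,uv,z):
    c=CP[n];uv=np.atleast_2d(np.asarray(uv,float))
    d=np.c_[(uv[:,0]-c["mtx"][0,2])/c["mtx"][0,0],-(uv[:,1]-c["mtx"][1,2])/c["mtx"][1,1],-np.ones(len(uv))]@np.array(c["pose"])[:3,:3].T
    o=np.array(c["pose"])[:3,3]
    return o+d*((z-o[2])/d[:,2])[:,None]
def proj(n,P):
    c=CP[n];T=np.linalg.inv(c["pose"]);q=np.atleast_2d(P)@T[:3,:3].T+T[:3,3]
    return np.c_[c["mtx"][0,2]-c["mtx"][0,0]*q[:,0]/q[:,2],c["mtx"][1,2]+c["mtx"][1,1]*q[:,1]/q[:,2]]
def hsv(p): return cv2.cvtColor(p,cv2.COLOR_RGB2HSV)
def boards(n,p,z,amin):
    """rectangles of green boards, metric in plane z: centre, size, yaw (towards white connector)"""
    h=hsv(p);g=cv2.inRange(h,(40,70,30),(85,255,255))
    g=cv2.morphologyEx(g,cv2.MORPH_CLOSE,np.ones((5,5)))
    out=[]
    for c in cv2.findContours(g,cv2.RETR_EXTERNAL,cv2.CHAIN_APPROX_NONE)[0]:
        if cv2.contourArea(c)<amin: continue
        m=np.zeros(g.shape,np.uint8);cv2.drawContours(m,[c],-1,255,-1)
        mu=c[:,0].mean(0)
        X=ray(n,c[:,0],z)[:,:2].astype(np.float32)
        (cx,cy),(w,l),a=cv2.minAreaRect(X*1000)
        box=cv2.boxPoints(((cx,cy),(w,l),a)); e=box[1]-box[0];f=box[2]-box[1]
        e=e if np.hypot(*e)>np.hypot(*f) else f
        wh=cv2.inRange(h,(0,0,140),(180,60,255))&cv2.dilate(m,np.ones((5,5)))
        wy,wx=np.nonzero(wh)
        W=ray(n,np.c_[wx,wy],z+.009)[:,:2].mean(0)*1000 if len(wx) else np.array([cx,cy])
        if e@(W-[cx,cy])<0:e=-e
        out.append((mu.round(0).tolist(),[round(cx,1),round(cy,1)],[round(w,1),round(l,1)],round(float(np.degrees(np.arctan2(e[1],e[0]))),1),(W-[cx,cy]).round(0).tolist()))
    return out
def crop(p,x0,y0,x1,y1,k,name): cv2.imwrite("pics/"+name,cv2.resize(p[y0:y1,x0:x1,::-1],None,fx=k,fy=k,interpolation=cv2.INTER_CUBIC))
E
python3 - <<'E'
from h import *
t=cv2.imread("pics/top0.png")[:,:,::-1].copy();s=cv2.imread("pics/side0.png")[:,:,::-1].copy()
for b in boards("top",t,.004,100):print("t",b)
for b in boards("side",s,.004,100):print("s",b)
# plunger, both views
for n,p in(("top",t),("side",s)):
    m=cv2.inRange(hsv(p),(100,150,60),(125,255,255));k,l,st,c=cv2.connectedComponentsWithStats(m)
    for i in range(1,k):
        if st[i,4]>40: print(n,"blue",c[i],st[i],ray(n,c[i],.07).round(4) if st[i,4]<1000 else ray(n,c[i],.002).round(4))
a=t[125:225,80:330];b=cv2.resize(t[130:220,195:325],(780,540),interpolation=cv2.INTER_CUBIC)
cv2.imwrite("pics/fix.png",b[:,:,::-1]); crop(t,90,110,220,295,3,"mat.png")
cv2.imwrite("pics/mat.png",np.hstack([cv2.resize(t[105:295,90:220],(390,570),interpolation=cv2.INTER_CUBIC),cv2.resize(t[160:250,335:420],(400,570),interpolation=cv2.INTER_CUBIC)])[:,:,::-1])
E
```

```text
t ([158.0, 229.0], [439.7, 255.1], [67.2, 44.5], 9.7, [8.0, 0.0])
t ([122.0, 188.0], [548.0, 350.7], [44.5, 68.6], -15.9, [5.0, -3.0])
t ([159.0, 186.0], [549.6, 252.1], [45.2, 67.8], -33.4, [5.0, -4.0])
s ([243.0, 310.0], [546.1, 352.5], [45.0, 66.5], 164.7, [-3.0, 3.0])
s ([296.0, 278.0], [437.1, 259.1], [66.7, 44.4], 2.2, [14.0, 4.0])
s ([244.0, 277.0], [548.7, 254.8], [43.1, 65.9], 146.9, [-14.0, 11.0])
s ([294.0, 98.0], [362.6, -1034.0], [290.8, 100.2], 17.3, [0.0, 0.0])
top blue [118.5399061  173.98122066] [104 165  42  30 213] [[0.572  0.3371 0.07  ]]
top blue [260.52380952 199.4047619 ] [255 193  12  14 126] [[ 0.503 -0.009  0.07 ]]
top blue [108.16262976 218.99307958] [ 99 198  23  48 289] [[0.4624 0.3602 0.07  ]]
side blue [266.         189.10909091] [261 186  11   7  55] [[ 0.5029 -0.0054  0.07  ]]
side blue [273.56592593 300.89883598] [ 211  260  112   74 4725] [[0.4861 0.3299 0.002 ]]
```

View pics/fix.png

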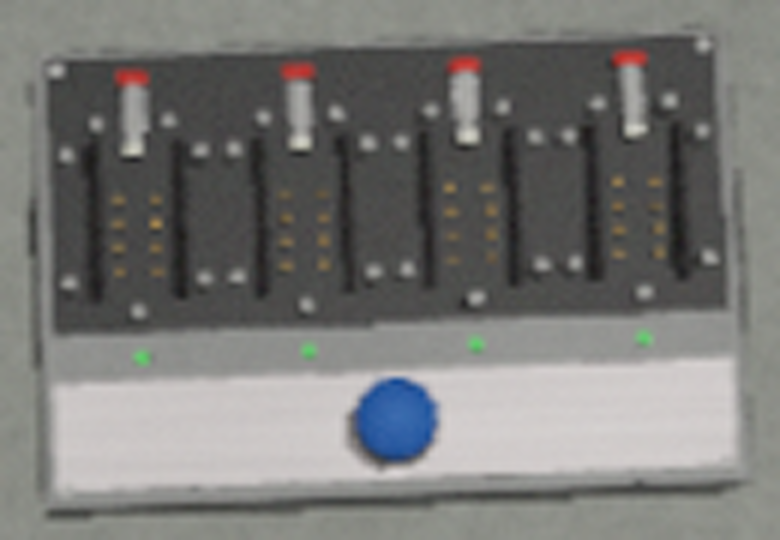

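View pics/mat.png

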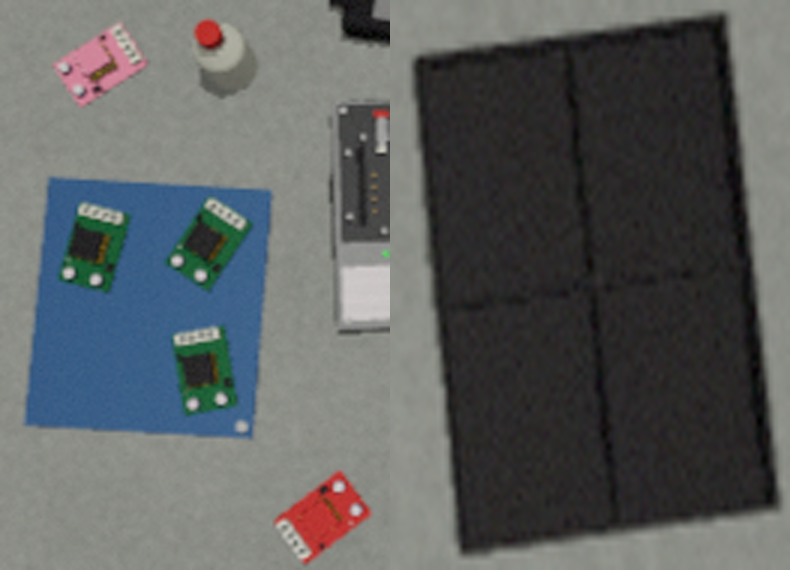

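The crops confirm it. All three green boards lie right side up, connectors up-image (+x) at (121,187), (160,186) and (158,229). The pink and red ones differ in colour. The fixture's levers are at the top with the plunger nearest the robot. I'll fit the fixture to its pins and measure the tray.

```bash
cat > fx.py <<'E'
from h import *
L=[(67,154),(234,149),(402,142),(570,136)];R=[(200,150),(368,142),(535,136),(702,130)]
L2=[(69,283),(237,276),(407,268),(575,263)];R2=[(205,277),(374,271),(542,264),(709,257)]
E1=[(97,124),(263,117),(431,110),(598,103)];E2=[(169,120),(337,112),(503,106),(669,100)];E3=[(139,311),(307,304),(476,297),(645,292)]
M=[];Q=[]
for i in range(4):
    y=105-70*i
    for S,dx,dy in((L,27,28),(R,27,-28),(L2,-27,28),(R2,-27,-28),(E1,40,15),(E2,40,-15),(E3,-40,0)):
        M.append((dx,y+dy));Q.append(S[i])
def fit(M,W):
    M=np.array(M)/1000;a=M.mean(0);b=W.mean(0);U,s,V=np.linalg.svd((M-a).T@(W-b));Rm=(U@V).T
    return b-Rm@a,Rm,W-(M@Rm.T+b-Rm@a)
E
python3 - <<'E'
from fx import *
uv=[(195+(u+.5)/6-.5,130+(v+.5)/6-.5) for u,v in Q]
W=ray("top",uv,.0545)[:,:2];o,Rm,r=fit(M,W)
print("fixture",o.round(4),"yaw",np.degrees(np.arctan2(Rm[1,0],Rm[0,0])).round(2),"rms mm",(r.std(0)*1000).round(2),"mean by type",(r.reshape(4,7,2).mean(0)*1000).round(1).tolist())
for y in(105,70-35,-35,-105):print(y,(o+Rm@[0,y/1000]).round(4))
print("plunger",(o+Rm@[-.09,0]).round(4))
t=cv2.imread("pics/top0.png")[:,:,::-1].copy()
m=cv2.inRange(hsv(t),(0,0,0),(180,255,70));m[:,:335]=0;m[:150]=0;m[260:]=0;m[:,425:]=0
c=max(cv2.findContours(m,0,1)[0],key=cv2.contourArea);print("tray",[cv2.minAreaRect((ray("top",c[:,0],z)[:,:2]*1000).astype(np.float32)) for z in(.013,)])
E
```

```text
fixture [ 0.5934 -0.0077] yaw 1.24 rms mm [0.3  0.33] mean by type [[-0.2, -0.3], [-0.0, 0.2], [0.1, 0.2], [0.1, 0.0], [-0.3, 0.1], [0.2, -0.1], [0.1, -0.1]]
105 [0.5911 0.0973]
35 [0.5926 0.0273]
-35 [ 0.5941 -0.0427]
-105 [ 0.5956 -0.1127]
plunger [ 0.5034 -0.0096]
tray [((491.1320495605469, -311.1597900390625), (201.50267028808594, 174.20419311523438), 4.895259380340576)]
```

Call:
{"name": "step_arm", "arguments": {
  "targets": [
    [[0.0454, -0.0715, -0.0271, 0, 0, 0.016, -0.2], [0.0454, -0.0715, -0.0271, 0, 0, 0.016, -0.2], [0.0454, -0.0715, -0.0271, 0, 0, 0.016, -0.2], [0.0454, -0.0715, -0.0271, 0, 0, 0.016, -0.2], [0.0454, -0.0715, -0.0271, 0, 0, 0.016, -0.2], [0.0454, -0.0715, -0.0271, 0, 0, 0.016, -0.2], [0.0454, -0.0715, -0.0271, 0, 0, 0.016, -0.2], [0.0454, -0.0715, -0.0271, 0, 0, 0.016, -0.2], [0.0454, -0.0715, -0.0271, 0, 0, 0.016, -0.2], [0.0454, -0.0715, -0.0271, 0, 0, 0.016, -0.2], [0, 0, 0, 0, 0, 0, -0.2], [0, 0, 0, 0, 0, 0, -0.2]]
  ],
  "force": 40
}}

```text
clock: 1.3
tool_pos: [0.4395, 0.2556, 0.1203]
ee_rot: [[-0.986, -0.166, -0.001], [-0.166, 0.986, -0.001], [0.001, -0.001, -1.0]]
force: [0.3, 0.4, 0.0]
finger_gap: 0.599
grasp_force: 0.0
```

Call:
{"name": "step_arm", "arguments": {
  "targets": [
    [[0, 0.002, -0.06, 0, 0, 0, -0.2], [0, 0, -0.06, 0, 0, 0, -0.2], [0, 0, -0.0426, 0, 0, 0, -0.2], [0, 0, 0, 0, 0, 0, -0.2], [0, 0, 0, 0, 0, 0, -0.2]]
  ]
}}

```text
clock: 1.8
tool_pos: [0.4388, 0.2591, 0.0399]
ee_rot: [[-0.985, -0.171, -0.0], [-0.171, 0.985, 0.001], [0.0, 0.001, -1.0]]
force: [0.3, 1.3, 0.3]
finger_gap: 0.599
grasp_force: 0.0
```

```bash
python3 - <<'E'
from h import *
print(state()["tool_pos"],state()["force"])
p,d=grab_frame("side");q,d=grab_frame("top")
a=cv2.resize(p[230:330,200:350],(600,400),interpolation=cv2.INTER_CUBIC);cv2.imwrite("pics/g1.png",a[:,:,::-1])
E
```

```text
[0.43884679 0.25914779 0.0399434 ] [0.2848972  1.25947011 0.32721744]
```

View pics/g1.png

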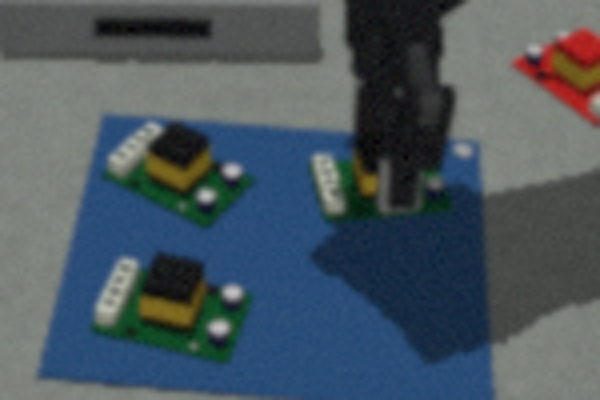

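The open fingers straddle the first board's transformer, pad at about (398,190) in the crop and roughly centred. Closing.

Call:
{"name": "step_arm", "arguments": {
  "targets": [
    [[0.002, 0, -0.002, 0, 0, 0, 1], [0, 0, 0, 0, 0, 0, 1], [0, 0, 0, 0, 0, 0, 1], [0, 0, 0, 0, 0, 0, 1], [0, 0, 0, 0, 0, 0, 1], [0, 0, 0, 0, 0, 0, 1], [0, 0, 0.06, 0, 0, 0, 1], [0, 0, 0.1, 0, 0, 0, 1], [0, 0, 0.06, 0, 0, 0, 1]]
  ]
}}

```text
clock: 2.8
tool_pos: [0.4412, 0.2582, 0.1515]
ee_rot: [[-0.986, -0.169, 0.002], [-0.169, 0.986, 0.002], [-0.003, 0.001, -1.0]]
force: [-0.4, 0.3, -1.0]
finger_gap: 0.271
grasp_force: 39.6
```

Call:
{"name": "step_arm", "arguments": {
  "targets": [
    [[0.038, -0.075, 0, 0, 0, -0.0059, 1], [0.038, -0.075, 0, 0, 0, -0.0059, 1], [0.038, -0.075, 0, 0, 0, -0.0059, 1], [0.038, -0.075, 0, 0, 0, -0.0059, 1], [0.038, -0.075, 0, 0, 0, -0.0059, 1], [0.038, -0.075, 0, 0, 0, -0.0059, 1], [0.038, -0.075, 0, 0, 0, -0.0059, 1], [0.038, -0.074, 0, 0, 0, -0.0059, 1], [0, 0, -0.08, 0, 0, 0, 1], [0, 0, 0, 0, 0, 0, 1], [0, 0, 0, 0, 0, 0, 1]]
  ]
}}

```text
clock: 3.9
tool_pos: [0.5915, -0.0409, 0.1083]
ee_rot: [[-1.0, -0.022, -0.002], [-0.022, 1.0, 0.001], [0.002, 0.001, -1.0]]
force: [1.0, -0.3, -0.6]
finger_gap: 0.269
grasp_force: 39.6
```

```bash
python3 - <<'E'
from h import *
s=state();print(s["tool_pos"],s["force"],s["grasp_force"])
p,d=grab_frame("side");q,d=grab_frame("top")
cv2.imwrite("pics/s2.png",p[:,:,::-1]);cv2.imwrite("pics/t2.png",q[:,:,::-1])
a=cv2.resize(p[160:260,190:290],(500,500),interpolation=cv2.INTER_CUBIC);b=cv2.resize(q[125:225,200:260+60],(600,500))[:, :]
b=cv2.resize(q[125:225,250:310],(300,500),interpolation=cv2.INTER_CUBIC)
cv2.imwrite("pics/h1.png",np.hstack([a,b])[:,:,::-1])
E
```

```text
[ 0.59146254 -0.040925    0.1083289 ] [ 1.04854167 -0.32170703 -0.61203398] 39.565860629081726
```

View pics/h1.png

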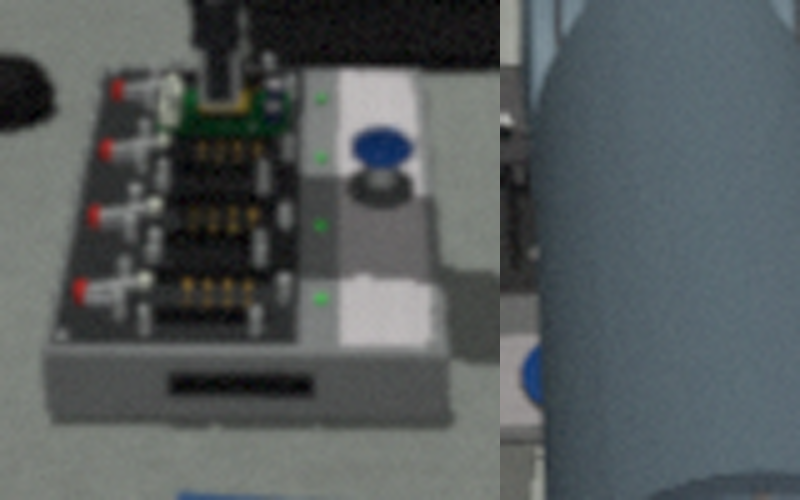

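The side view shows the held board level over nest 3, green at crop (230,110), with its connector towards the levers. The forearm hides it from the top camera. I'll tie the two cameras together with the green LEDs and measure the held board in the side view.

```bash
python3 - <<'E'
from fx import *
s0=cv2.imread("pics/side0.png")[:,:,::-1].copy();t0=cv2.imread("pics/top0.png")[:,:,::-1].copy();p=cv2.imread("pics/s2.png")[:,:,::-1].copy()
def leds(n,im,x0,y0,x1,y1):
    m=cv2.inRange(hsv(im),(45,80,90),(85,255,255));k,l,st,c=cv2.connectedComponentsWithStats(m)
    sel=[]
    h=hsv(im)
    for i in range(1,k):
        if x0<c[i][0]<x1 and y0<c[i][1]<y1:
            X,Y=c[i].round().astype(int);ys,xs=np.mgrid[Y-2:Y+3,X-2:X+3]
            w=np.clip(im[Y-2:Y+3,X-2:X+3,1].astype(float)-im[Y-2:Y+3,X-2:X+3,0]-15,0,None)
            sel.append([(xs*w).sum()/w.sum(),(ys*w).sum()/w.sum()])
    return ray(n,sel,.041).round(4)
A=leds("top",t0,200,180,320,200);B=leds("side",s0,245,175,265,225)
A=A[A[:,1].argsort()];B=B[B[:,1].argsort()];print(A,B,sep="\n")
g=cv2.inRange(hsv(p),(45,90,20),(85,255,255));g[:,:215]=0;g[:,250:]=0;g[:170]=0;g[190:]=0
k,l,st,c=cv2.connectedComponentsWithStats(g);print(st[1:])
for r in range(174,190):print(r,"".join("#" if v else "." for v in g[r,218:252]))
P=np.array([.5915,-.0409,.0713]);R=np.array([[1,-.022],[.022,1]])
C=np.array([np.r_[P[:2]+R@np.array(q)/1000,.0713+z] for q in((35,23),(-35,23),(35,-23),(-35,-23)) for z in(.0,.002)])
print("expected corner px if held centred",proj("side",C).round(1).tolist())
E
```

```text
[[ 0.5379 -0.1142  0.041 ]
 [ 0.5366 -0.0436  0.041 ]
 [ 0.535   0.0264  0.041 ]
 [ 0.5335  0.0961  0.041 ]]
[[ 0.5375 -0.1134  0.041 ]
 [ 0.5362 -0.0443  0.041 ]
 [ 0.5342  0.0255  0.041 ]
 [ 0.5324  0.0952  0.041 ]]
[[225 178  23  10 115]]
174 ..................................
175 ..................................
176 ..................................
177 ..................................
178 .........##............###........
179 .........##............###..##....
180 .........##............##....#....
181 .........###..........###....#....
182 .........###..........###....#....
183 .........#####.#..#.#####...#.....
184 ........#################...##....
185 ........######################....
186 .......#####################......
187 .........##.##...#...###.#........
188 ..................................
189 ..................................
expected corner px if held centred [[219.9, 185.5], [219.9, 184.8], [246.1, 185.8], [246.1, 185.1], [221.2, 177.4], [221.1, 176.7], [246.5, 177.7], [246.5, 177.0]]
```

```bash
python3 - <<'E'
from fx import *
p=cv2.imread("pics/s2.png")[:,:,::-1].astype(int)
print(" ",range(214,252))
for r in range(176,191):print(r," ".join(f"{v:3d}" for v in (p[r,214:252,1]-(p[r,214:252,0]+p[r,214:252,2])//2)), )
print(np.median(p[176:190,214:226].sum(2)//3,axis=1))
E
python3 - <<'E'
import cv2
p=cv2.imread("pics/s2.png");cv2.imwrite("pics/h2.png",cv2.resize(p[168:196,208:256],(768,448),interpolation=cv2.INTER_NEAREST))
E
```

```text
range(214, 252)
176 -25  -5   0   3   1   2   1   3   5   9   8   7   6   2   2   3   0   2  -2   1  -1  -2  -1   1   3   5   2  -4  -1   1  -1  -1  -1   2   3   0   0   2
177 -26  -5   1   3   2   1   4   2   6   5   7  10   9  15  12  10   6   1   0   1  -2   3   0   1   1   7   4   7   5   1  -4  -2  -2   2   3   3   0   2
178 -20  -6   0   0   1   0   2   2   5   8   8  11  16  25  35  20   5   1   0   5  -1   1  -1   4  10  16  11  14  21  10  -5  -2   5  13   7   2   2   3
179 -17  -4  -1  -1   0   2   3   2   7   4   6   7  21  40  41  23   7   4   1   1   1   1   0   2  12  18  16  28  29  11  -2  -2  11  22   6   3   1   3
180  -6  -3   1   0   2   2   1   5   8   8   7   9  18  39  40  21  10   5   2   5   2   5   4   8  17  19  20  23  19   3   0  -1  11  20   7  -1   0   1
181   1   4   1   0   2   1   4   4  10   8   7  10  16  30  31  20  11   8   9   6   9   7   9  13  20  20  24  30  13   1  -1   1  10  21   7   2   3   4
182   2   3   2   2   1   0   1   6   7   8   8  12  16  26  26  22  13   7   6   5   8   8   6  11  10  16  22  29  17  -2  -3  -1   6  15   5   1 
[... 641 characters left out ...]
 1   3   1   2   2   1   6   9   8   4   3  10   8   7  -1   9   9   6   8   7  13   5  11   9  13  10  11   7  10   6   7   3   3   1   0   2   3
188   4   1   0   1   3   2   2   4   8   8   3   1   4   0  -1   2   3   2  -4   5   1   3   6   4   1   4   3   3   1   5  -1  -1   0   3   1   1   1   1
189   1   2   2   3   1   2   2   1   4   2   0   0   1   2  -1   1   3   3   2   1   4   3   3   5   4   1   4   5   5  -2   3   0   0   2   0   3   3   1
190   1   2   4   0   3   1   2   4   2   0   0  -3  -1   3  -1   1   3   2   2   4   3   2   0   2   1  -2   1   5   2   0  -2   0   2   2   2   0   2   2
[119.5 120.  102.5  94.5  90.5  82.5  63.   70.5  78.   67.   69.5  93.
 114.   94. ]
```

View pics/h2.png

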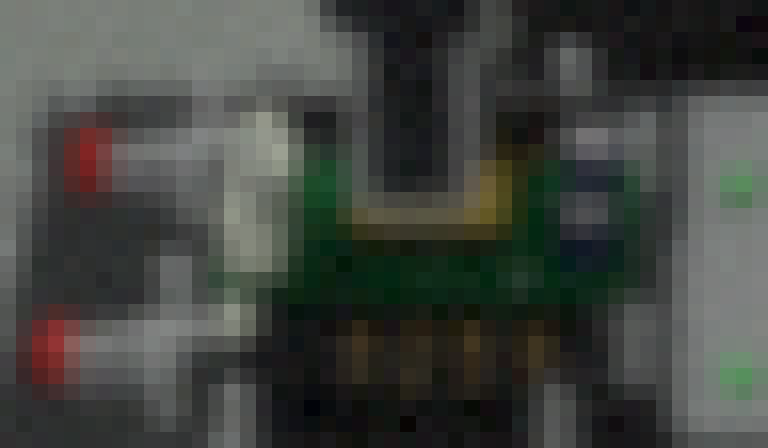

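Call:
{"name": "step_arm", "arguments": {
  "targets": [
    [[0.007, -0.0042, -0.01, 0, 0, 0, 1], [0, 0, -0.02, 0, 0, 0, 1], [0, 0, 0, 0, 0, 0, 1]]
  ]
}}

```text
clock: 4.3
tool_pos: [0.5951, -0.0435, 0.0924]
ee_rot: [[-1.0, -0.022, -0.002], [-0.022, 1.0, 0.0], [0.002, 0.0, -1.0]]
force: [-0.6, -0.0, -1.1]
finger_gap: 0.268
grasp_force: 39.6
```

Call:
{"name": "step_arm", "arguments": {
  "targets": [
    [[0, 0, -0.004, 0, 0, 0, 1], [0, 0, -0.004, 0, 0, 0, 1], [0, 0, 0, 0, 0, 0, 1]]
  ]
}}

```text
clock: 4.6
tool_pos: [0.5957, -0.0437, 0.0893]
ee_rot: [[-1.0, -0.022, -0.0], [-0.022, 1.0, 0.0], [0.0, 0.0, -1.0]]
force: [0.9, -0.4, -0.8]
finger_gap: 0.269
grasp_force: 39.6
```

Call:
{"name": "step_arm", "arguments": {
  "targets": [
    [[0, 0, -0.003, 0, 0, 0, 1], [0, 0, -0.003, 0, 0, 0, 1], [0, 0, 0, 0, 0, 0, 1]]
  ]
}}

```text
clock: 4.9
tool_pos: [0.5958, -0.0438, 0.0864]
ee_rot: [[-1.0, -0.022, -0.0], [-0.022, 1.0, 0.0], [0.0, 0.0, -1.0]]
force: [-0.8, 0.1, -1.0]
finger_gap: 0.269
grasp_force: 39.6
```

Call:
{"name": "step_arm", "arguments": {
  "targets": [
    [[0, 0, -0.002, 0, 0, 0, 1], [0, 0, 0, 0, 0, 0, 1], [0, 0, 0, 0, 0, 0, 1]]
  ]
}}

```text
clock: 5.2
tool_pos: [0.596, -0.0438, 0.0856]
ee_rot: [[-1.0, -0.022, 0.0], [-0.022, 1.0, -0.0], [-0.0, -0.0, -1.0]]
force: [-0.2, 0.4, -0.2]
finger_gap: 0.267
grasp_force: 39.7
```

Call:
{"name": "step_arm", "arguments": {
  "targets": [
    [[0, 0.003, 0, 0, 0, 0, 1], [0, 0, 0, 0, 0, 0, 1]]
  ]
}}

```text
clock: 5.4
tool_pos: [0.596, -0.0421, 0.0856]
ee_rot: [[-1.0, -0.022, 0.0], [-0.022, 1.0, 0.0], [-0.0, 0.0, -1.0]]
force: [-0.1, -0.4, -0.8]
finger_gap: 0.269
grasp_force: 39.7
```

Call:
{"name": "step_arm", "arguments": {
  "targets": [
    [[0, 0.002, 0, 0, 0, 0, 1], [0, 0, 0, 0, 0, 0, 1]]
  ]
}}

```text
clock: 5.6
tool_pos: [0.5959, -0.0411, 0.0856]
ee_rot: [[-1.0, -0.022, 0.0], [-0.022, 1.0, 0.0], [-0.0, 0.0, -1.0]]
force: [0.2, -0.3, 0.1]
finger_gap: 0.266
grasp_force: 39.7
```

Call:
{"name": "step_arm", "arguments": {
  "targets": [
    [[0, -0.008, 0, 0, 0, 0, 1], [0, 0, 0, 0, 0, 0, 1]]
  ]
}}

```text
clock: 5.8
tool_pos: [0.596, -0.0451, 0.0855]
ee_rot: [[-1.0, -0.022, 0.0], [-0.022, 1.0, 0.001], [-0.0, 0.001, -1.0]]
force: [-0.5, 0.6, 0.8]
finger_gap: 0.27
grasp_force: 39.9
```

Call:
{"name": "step_arm", "arguments": {
  "targets": [
    [[0, -0.002, 0, 0, 0, 0, 1], [0, 0, 0, 0, 0, 0, 1]]
  ]
}}

```text
clock: 6.0
tool_pos: [0.596, -0.0452, 0.0856]
ee_rot: [[-1.0, -0.022, 0.0], [-0.022, 1.0, 0.001], [-0.0, 0.001, -1.0]]
force: [0.1, 3.8, 1.7]
finger_gap: 0.271
grasp_force: 39.9
```

Call:
{"name": "step_arm", "arguments": {
  "targets": [
    [[0.003, 0.005, 0, 0, 0, 0, 1], [0, 0, 0, 0, 0, 0, 1]]
  ]
}}

```text
clock: 6.2
tool_pos: [0.597, -0.0446, 0.0855]
ee_rot: [[-1.0, -0.021, -0.001], [-0.021, 1.0, -0.001], [0.001, -0.001, -1.0]]
force: [-2.3, 0.5, 4.2]
finger_gap: 0.269
grasp_force: 40.3
```

Call:
{"name": "step_arm", "arguments": {
  "targets": [
    [[-0.006, 0, 0, 0, 0, 0, 1], [0, 0, 0, 0, 0, 0, 1]]
  ]
}}

```text
clock: 6.4
tool_pos: [0.5944, -0.0445, 0.0856]
ee_rot: [[-1.0, -0.021, 0.001], [-0.021, 1.0, -0.001], [-0.001, -0.001, -1.0]]
force: [-0.2, -1.4, 1.0]
finger_gap: 0.267
grasp_force: 39.9
```

Call:
{"name": "step_arm", "arguments": {
  "targets": [
    [[-0.002, 0, 0, 0, 0, 0, 1], [0, 0, 0, 0, 0, 0, 1]]
  ]
}}

```text
clock: 6.6
tool_pos: [0.5937, -0.0442, 0.0856]
ee_rot: [[-1.0, -0.022, 0.001], [-0.022, 1.0, -0.001], [-0.001, -0.001, -1.0]]
force: [1.7, -0.9, 0.2]
finger_gap: 0.269
grasp_force: 39.8
```

Call:
{"name": "step_arm", "arguments": {
  "targets": [
    [[0.0026, 0.0024, -0.001, 0, 0, 0, 1], [0, 0, 0, 0, 0, 0, -0.2], [0, 0, 0, 0, 0, 0, -0.2], [0, 0, 0, 0, 0, 0, -0.2], [0, 0, 0, 0, 0, 0, -0.2], [0, 0, 0.06, 0, 0, 0, -0.2], [0, 0, 0.1, 0, 0, 0, -0.2], [0, 0, 0, 0, 0, 0, -0.2]]
  ]
}}

```text
clock: 7.4
tool_pos: [0.5988, -0.0427, 0.1711]
ee_rot: [[-1.0, -0.021, 0.011], [-0.021, 1.0, -0.0], [-0.011, -0.0, -1.0]]
force: [0.7, -0.5, 0.6]
finger_gap: 0.597
grasp_force: 0.0
```

```bash
cat > chk.py <<'E'
from h import *
import sys
p,_=grab_frame("side");q,_=grab_frame("top")
cv2.imwrite(f"pics/s{sys.argv[1]}.png",p[:,:,::-1]);cv2.imwrite(f"pics/t{sys.argv[1]}.png",q[:,:,::-1])
for b in boards("top",q,.004,60):print("t",b)
for b in boards("side",p,.004,60):
    if b[1][1]>-900:print("s",b)
if len(sys.argv)>2:
    x0,y0,x1,y1,k=map(int,sys.argv[2:7]);crop(p,x0,y0,x1,y1,k,f"c{sys.argv[1]}.png")
E
python3 chk.py 3 195 160 295 240 6
```

```text
t ([122.0, 188.0], [547.9, 350.6], [44.3, 68.5], -15.3, [5.0, -2.0])
t ([159.0, 187.0], [549.8, 252.5], [44.4, 68.0], -33.6, [4.0, -5.0])
s ([243.0, 310.0], [547.2, 353.0], [43.8, 67.9], 164.3, [-3.0, 2.0])
s ([244.0, 277.0], [548.7, 254.8], [43.1, 65.9], 146.9, [-12.0, 9.0])
s ([235.0, 189.0], [591.6, -121.6], [62.3, 54.2], 2.6, [15.0, -2.0])
```

View pics/c3.png

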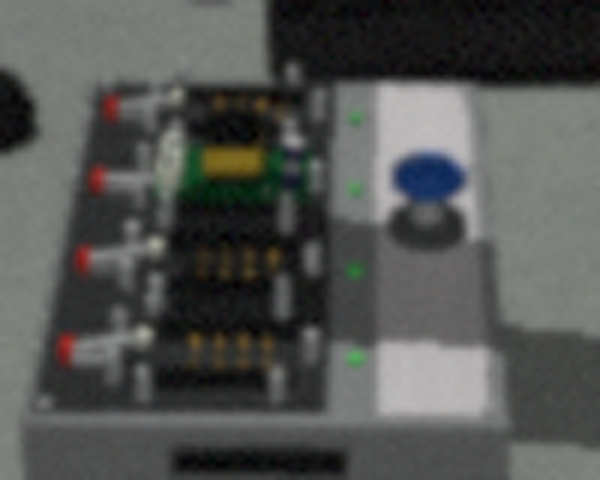

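The crop shows board 1 lying level in nest 3, green at (240,170), with its connector at the lever end. Next is the board at top-view (159,187).

Call:
{"name": "step_arm", "arguments": {
  "targets": [
    [[-0.0142, 0.0846, -0.0146, 0, 0, -0.0275, -0.2], [-0.0142, 0.0846, -0.0146, 0, 0, -0.0275, -0.2], [-0.0142, 0.0846, -0.0146, 0, 0, -0.0275, -0.2], [-0.0142, 0.0846, -0.0146, 0, 0, -0.0275, -0.2], [-0.0142, 0.0846, -0.0146, 0, 0, -0.0275, -0.2], [-0.0142, 0.0846, -0.0146, 0, 0, -0.0275, -0.2], [-0.0142, 0.0846, -0.0146, 0, 0, -0.0275, -0.2], [0, 0, 0, 0, 0, 0, -0.2], [0, 0, 0, 0, 0, 0, -0.2], [0, 0, 0, 0, 0, 0, -0.2]]
  ]
}}

```text
clock: 8.5
tool_pos: [0.5448, 0.2518, 0.113]
ee_rot: [[-0.834, 0.551, -0.001], [0.551, 0.834, -0.002], [-0.0, -0.002, -1.0]]
force: [-0.0, 0.0, 0.3]
finger_gap: 0.603
grasp_force: 0.0
```

Call:
{"name": "step_arm", "arguments": {
  "targets": [
    [[0.0088, 0.0034, -0.05, 0, 0, 0, -0.2], [0, 0, -0.06, 0, 0, 0, -0.2], [0, 0, -0.038, 0, 0, 0, -0.2], [0, 0, 0, 0, 0, 0, -0.2], [0, 0, 0, 0, 0, 0, -0.2]]
  ]
}}

```text
clock: 9.0
tool_pos: [0.5499, 0.2537, 0.0401]
ee_rot: [[-0.834, 0.552, -0.0], [0.552, 0.834, -0.001], [-0.0, -0.001, -1.0]]
force: [0.2, 0.2, 0.2]
finger_gap: 0.6
grasp_force: 0.0
```

Call:
{"name": "step_arm", "arguments": {
  "targets": [
    [[-0.001, 0, -0.002, 0, 0, 0, 1], [0, 0, 0, 0, 0, 0, 1], [0, 0, 0, 0, 0, 0, 1], [0, 0, 0, 0, 0, 0, 1], [0, 0, 0, 0, 0, 0, 1]]
  ]
}}

```text
clock: 9.5
tool_pos: [0.5498, 0.2554, 0.0402]
ee_rot: [[-0.835, 0.551, 0.002], [0.551, 0.835, 0.001], [-0.001, 0.002, -1.0]]
force: [-1.2, -1.4, 6.0]
finger_gap: 0.273
grasp_force: 40.7
```

Call:
{"name": "step_arm", "arguments": {
  "targets": [
    [[0, 0, 0.06, 0, 0, 0, 1], [0, 0, 0.1, 0, 0, 0, 1], [0, 0, 0.06, 0, 0, 0, 1], [0, 0, 0, 0, 0, 0, 1], [0, 0, 0, 0, 0, 0, 1]]
  ]
}}

```text
clock: 10.0
tool_pos: [0.5489, 0.2555, 0.1495]
ee_rot: [[-0.835, 0.55, 0.001], [0.55, 0.835, 0.001], [-0.0, 0.001, -1.0]]
force: [-0.1, -0.2, -2.3]
finger_gap: 0.269
grasp_force: 39.8
```

Call:
{"name": "step_arm", "arguments": {
  "targets": [
    [[0.0143, -0.0762, 0, 0, 0, 0.0321, 1], [0.0143, -0.0762, 0, 0, 0, 0.0321, 1], [0.0143, -0.0762, 0, 0, 0, 0.0321, 1], [0.0143, -0.0762, 0, 0, 0, 0.0321, 1], [0.0143, -0.0762, 0, 0, 0, 0.0321, 1], [0.0143, -0.0762, 0, 0, 0, 0.0321, 1], [0, 0, -0.08, 0, 0, 0, 1], [0, 0, 0, 0, 0, 0, 1], [0, 0, 0, 0, 0, 0, 1], [0, 0, 0, 0, 0, 0, 1]]
  ]
}}

```text
clock: 11.0
tool_pos: [0.592, 0.028, 0.1094]
ee_rot: [[-1.0, -0.024, 0.0], [-0.024, 1.0, 0.001], [-0.0, 0.001, -1.0]]
force: [0.3, 0.3, -0.8]
finger_gap: 0.273
grasp_force: 39.7
```

Call:
{"name": "step_arm", "arguments": {
  "targets": [
    [[0, -0.002, -0.02, 0, 0, 0, 1], [0, 0, -0.01, 0, 0, 0, 1], [0, 0, -0.005, 0, 0, 0, 1], [0, 0, -0.004, 0, 0, 0, 1], [0, 0, 0, 0, 0, 0, 1]]
  ]
}}

```text
clock: 11.5
tool_pos: [0.5916, 0.0257, 0.0892]
ee_rot: [[-1.0, -0.022, -0.0], [-0.022, 1.0, -0.0], [0.0, -0.0, -1.0]]
force: [-0.4, 0.2, -0.7]
finger_gap: 0.268
grasp_force: 39.7
```

Call:
{"name": "step_arm", "arguments": {
  "targets": [
    [[0, 0, -0.003, 0, 0, 0, 1], [0, 0, -0.003, 0, 0, 0, 1], [0, 0, 0, 0, 0, 0, 1]]
  ]
}}

```text
clock: 11.8
tool_pos: [0.5918, 0.0256, 0.0864]
ee_rot: [[-1.0, -0.022, 0.0], [-0.022, 1.0, 0.0], [-0.0, 0.0, -1.0]]
force: [-0.0, -0.0, -1.4]
finger_gap: 0.268
grasp_force: 39.7
```

Call:
{"name": "step_arm", "arguments": {
  "targets": [
    [[0, 0.0024, -0.001, 0, 0, 0, 1], [0, 0, 0, 0, 0, 0, 1], [0, 0, 0, 0, 0, 0, -0.2], [0, 0, 0, 0, 0, 0, -0.2], [0, 0, 0, 0, 0, 0, -0.2], [0, 0, 0, 0, 0, 0, -0.2], [0, 0, 0.06, 0, 0, 0, -0.2], [0, 0, 0.1, 0, 0, 0, -0.2], [0, 0, 0, 0, 0, 0, -0.2], [0, 0, 0, 0, 0, 0, -0.2]]
  ]
}}

```text
clock: 12.8
tool_pos: [0.5926, 0.027, 0.1671]
ee_rot: [[-1.0, -0.022, 0.003], [-0.022, 1.0, 0.0], [-0.003, 0.0, -1.0]]
force: [-0.5, -0.4, -1.0]
finger_gap: 0.603
grasp_force: 0.0
```

```bash
python3 chk.py 4 195 160 295 240 6
```

```text
t ([121.0, 188.0], [547.9, 350.8], [44.9, 68.3], -14.8, [4.0, -2.0])
s ([243.0, 310.0], [546.4, 353.4], [43.1, 66.3], 164.7, [-2.0, 2.0])
s ([233.0, 197.0], [594.1, -84.4], [131.2, 71.4], 86.5, [20.0, 9.0])
```

View pics/c4.png

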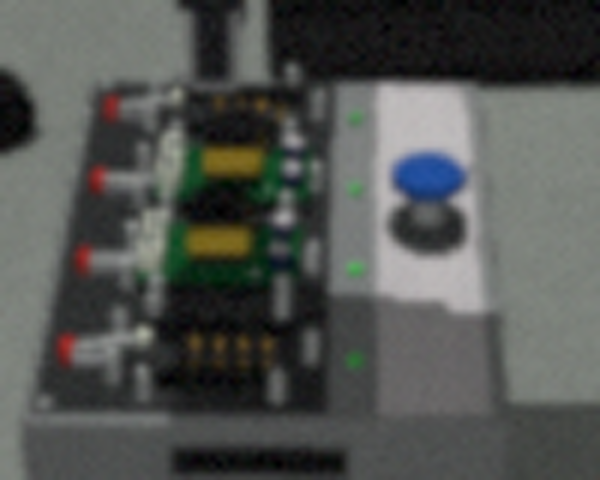

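Two boards sit level in nests 2 and 3, at crop (215,240) and (235,165). Now the last board, at top-view (121,188).

Call:
{"name": "step_arm", "arguments": {
  "targets": [
    [[-0.0129, 0.0929, -0.0143, 0, 0, -0.0131, -0.2], [-0.0129, 0.0929, -0.0143, 0, 0, -0.0131, -0.2], [-0.0129, 0.0929, -0.0143, 0, 0, -0.0131, -0.2], [-0.0129, 0.0929, -0.0143, 0, 0, -0.0131, -0.2], [-0.0129, 0.0929, -0.0143, 0, 0, -0.0131, -0.2], [-0.0129, 0.0929, -0.0143, 0, 0, -0.0131, -0.2], [-0.0129, 0.0929, -0.0143, 0, 0, -0.0131, -0.2], [0, 0, 0, 0, 0, 0, -0.2], [0, 0, 0, 0, 0, 0, -0.2], [0, 0, 0, 0, 0, 0, -0.2]]
  ]
}}

```text
clock: 13.9
tool_pos: [0.5467, 0.3499, 0.1148]
ee_rot: [[-0.964, 0.264, -0.001], [0.264, 0.964, -0.002], [0.0, -0.003, -1.0]]
force: [1.3, -0.3, -0.5]
finger_gap: 0.597
grasp_force: 0.0
```

Correct by (+0.8, +2) mm and descend 75 mm.

Call:
{"name": "step_arm", "arguments": {
  "targets": [
    [[0.0016, 0.003, -0.05, 0, 0, 0, -0.2], [0, 0, -0.06, 0, 0, 0, -0.2], [0, 0, -0.04, 0, 0, 0, -0.2], [0, 0, 0, 0, 0, 0, -0.2], [0, 0, 0, 0, 0, 0, -0.2]]
  ]
}}

```text
clock: 14.4
tool_pos: [0.5481, 0.3519, 0.0411]
ee_rot: [[-0.964, 0.265, 0.0], [0.265, 0.964, -0.001], [-0.0, -0.001, -1.0]]
force: [-0.1, 0.5, 0.7]
finger_gap: 0.6
grasp_force: 0.0
```

Call:
{"name": "step_arm", "arguments": {
  "targets": [
    [[0, 0, 0, 0, 0, 0, 1], [0, 0, 0, 0, 0, 0, 1], [0, 0, 0, 0, 0, 0, 1], [0, 0, 0, 0, 0, 0, 1], [0, 0, 0, 0, 0, 0, 1]]
  ]
}}

```text
clock: 14.9
tool_pos: [0.5485, 0.3539, 0.0425]
ee_rot: [[-0.965, 0.263, 0.002], [0.263, 0.965, 0.001], [-0.002, 0.002, -1.0]]
force: [-0.1, -1.4, 6.4]
finger_gap: 0.269
grasp_force: 40.2
```

Call:
{"name": "step_arm", "arguments": {
  "targets": [
    [[0, 0, 0.06, 0, 0, 0, 1], [0, 0, 0.1, 0, 0, 0, 1], [0, 0, 0.06, 0, 0, 0, 1], [0, 0, 0, 0, 0, 0, 1], [0, 0, 0, 0, 0, 0, 1]]
  ]
}}

```text
clock: 15.4
tool_pos: [0.5475, 0.3537, 0.1516]
ee_rot: [[-0.965, 0.263, 0.001], [0.263, 0.965, 0.001], [-0.001, 0.001, -1.0]]
force: [0.0, 0.4, -1.8]
finger_gap: 0.269
grasp_force: 39.5
```

Call:
{"name": "step_arm", "arguments": {
  "targets": [
    [[0.0146, -0.0856, 0, 0, 0, 0.0153, 1], [0.0146, -0.0856, 0, 0, 0, 0.0153, 1], [0.0146, -0.0856, 0, 0, 0, 0.0153, 1], [0.0146, -0.0856, 0, 0, 0, 0.0153, 1], [0.0146, -0.0856, 0, 0, 0, 0.0153, 1], [0.0146, -0.0856, 0, 0, 0, 0.0153, 1], [0, 0, -0.076, 0, 0, 0, 1], [0, 0, 0, 0, 0, 0, 1], [0, 0, 0, 0, 0, 0, 1], [0, 0, 0, 0, 0, 0, 1]]
  ]
}}

```text
clock: 16.4
tool_pos: [0.5913, 0.0983, 0.1133]
ee_rot: [[-1.0, -0.024, 0.0], [-0.024, 1.0, 0.001], [-0.0, 0.001, -1.0]]
force: [1.4, -0.1, -0.1]
finger_gap: 0.269
grasp_force: 39.5
```

Straight down, 1 mm of y correction, watching the force.

Call:
{"name": "step_arm", "arguments": {
  "targets": [
    [[0, -0.001, -0.02, 0, 0, 0, 1], [0, 0, -0.01, 0, 0, 0, 1], [0, 0, -0.005, 0, 0, 0, 1], [0, 0, -0.004, 0, 0, 0, 1], [0, 0, 0, 0, 0, 0, 1]]
  ]
}}

```text
clock: 16.9
tool_pos: [0.5911, 0.0962, 0.0931]
ee_rot: [[-1.0, -0.022, -0.0], [-0.022, 1.0, -0.0], [0.0, -0.0, -1.0]]
force: [-1.1, 0.0, -1.2]
finger_gap: 0.27
grasp_force: 39.5
```

Call:
{"name": "step_arm", "arguments": {
  "targets": [
    [[0, 0, -0.003, 0, 0, 0, 1], [0, 0, -0.003, 0, 0, 0, 1], [0, 0, 0, 0, 0, 0, 1]]
  ]
}}

```text
clock: 17.2
tool_pos: [0.5911, 0.0961, 0.0902]
ee_rot: [[-1.0, -0.022, -0.0], [-0.022, 1.0, -0.0], [0.0, -0.0, -1.0]]
force: [0.0, -1.0, 0.3]
finger_gap: 0.269
grasp_force: 39.5
```

Call:
{"name": "step_arm", "arguments": {
  "targets": [
    [[0, 0.0016, -0.002, 0, 0, 0, 1], [0, 0, -0.001, 0, 0, 0, 1], [0, 0, 0, 0, 0, 0, 1]]
  ]
}}

```text
clock: 17.5
tool_pos: [0.5911, 0.097, 0.0888]
ee_rot: [[-1.0, -0.022, -0.0], [-0.022, 1.0, 0.0], [0.0, 0.0, -1.0]]
force: [-0.4, -0.6, -1.0]
finger_gap: 0.272
grasp_force: 39.5
```

Call:
{"name": "step_arm", "arguments": {
  "targets": [
    [[0, 0, -0.001, 0, 0, 0, 1], [0, 0, -0.001, 0, 0, 0, 1], [0, 0, 0, 0, 0, 0, 1]]
  ]
}}

```text
clock: 17.8
tool_pos: [0.5912, 0.097, 0.0885]
ee_rot: [[-1.0, -0.022, 0.0], [-0.022, 1.0, 0.0], [-0.0, 0.0, -1.0]]
force: [-2.7, -0.6, 5.2]
finger_gap: 0.269
grasp_force: 40.3
```

Contact with the rails at the expected height (5 N). Release, go up, and check.

Call:
{"name": "step_arm", "arguments": {
  "targets": [
    [[0, 0, 0.001, 0, 0, 0, -0.2], [0, 0, 0, 0, 0, 0, -0.2], [0, 0, 0, 0, 0, 0, -0.2], [0, 0, 0, 0, 0, 0, -0.2], [0, 0, 0.06, 0, 0, 0, -0.2], [0, 0, 0.1, 0, 0, 0, -0.2], [-0.09, 0.02, 0, 0, 0, 0, 1], [-0.09, 0.02, 0, 0, 0, 0, 1], [0, 0, 0, 0, 0, 0, 1], [0, 0, 0, 0, 0, 0, 1]]
  ]
}}

```text
clock: 18.8
tool_pos: [0.5006, 0.1173, 0.1685]
ee_rot: [[-1.0, -0.023, 0.0], [-0.023, 1.0, 0.0], [-0.0, 0.0, -1.0]]
force: [-0.2, -0.4, -0.3]
finger_gap: -0.004
grasp_force: 0.0
```

```bash
python3 chk.py 5 195 160 295 240 6
```

```text
t ([218.0, 165.0], [598.5, 100.8], [72.9, 48.0], 1.7, [7.0, -4.0])
t ([273.0, 165.0], [600.1, -45.9], [49.6, 71.5], -1.1, [2.0, 0.0])
t ([245.0, 164.0], [601.5, 27.3], [49.6, 71.7], -0.8, [4.0, -1.0])
s ([232.0, 203.0], [596.1, -47.0], [75.3, 213.8], 90.0, [8.0, 24.0])
```

View pics/c5.png

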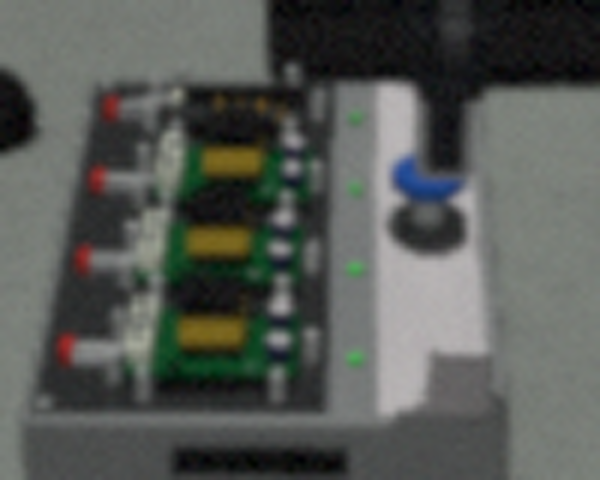

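All three boards are level in nests 1–3, at crop (210,330), (215,240) and (235,165), and the centres agree with the nests to within 1 mm. The gripper is shut, so on to the plunger.

Call:
{"name": "step_arm", "arguments": {
  "targets": [
    [[0.0013, -0.0633, 0, 0, 0, 0, 1], [0.0013, -0.0633, -0.02, 0, 0, 0, 1], [0.0013, -0.0633, -0.03, 0, 0, 0, 1], [0.0013, -0.0633, -0.05, 0, 0, 0, 1], [0, 0, 0, 0, 0, 0, 1], [0, 0, 0, 0, 0, 0, 1], [0, 0, 0, 0, 0, 0, 1]]
  ]
}}

```text
clock: 19.6
tool_pos: [0.505, -0.0087, 0.1187]
ee_rot: [[-1.0, -0.023, 0.001], [-0.023, 1.0, 0.001], [-0.001, 0.001, -1.0]]
force: [0.7, 0.2, 0.2]
finger_gap: 0.0
grasp_force: 0.0
```

Call:
{"name": "step_arm", "arguments": {
  "targets": [
    [[0, 0, -0.016, 0, 0, 0, 1], [0, 0, -0.01, 0, 0, 0, 1], [0, 0, -0.01, 0, 0, 0, 1], [0, 0, -0.006, 0, 0, 0, 1], [0, 0, 0, 0, 0, 0, 1], [0, 0, 0, 0, 0, 0, 1]]
  ]
}}

```text
clock: 20.2
tool_pos: [0.5039, -0.0091, 0.0975]
ee_rot: [[-1.0, -0.023, 0.0], [-0.023, 1.0, 0.001], [-0.0, 0.001, -1.0]]
force: [-1.1, 2.7, 4.5]
finger_gap: 0.001
grasp_force: 2.2
```

Call:
{"name": "step_arm", "arguments": {
  "targets": [
    [[0, 0, -0.008, 0, 0, 0, 1], [0, 0, -0.008, 0, 0, 0, 1], [0, 0, -0.006, 0, 0, 0, 1], [0, 0, 0, 0, 0, 0, 1], [0, 0, 0, 0, 0, 0, 1]]
  ]
}}

```text
clock: 20.7
tool_pos: [0.504, -0.0091, 0.0869]
ee_rot: [[-1.0, -0.023, 0.0], [-0.023, 1.0, 0.001], [-0.0, 0.001, -1.0]]
force: [-2.4, 3.0, 9.2]
finger_gap: -0.002
grasp_force: 4.5
```

Call:
{"name": "step_arm", "arguments": {
  "targets": [
    [[0, 0, -0.004, 0, 0, 0, 1], [0, 0, -0.004, 0, 0, 0, 1], [0, 0, 0, 0, 0, 0, 1]]
  ]
}}

```text
clock: 21.0
tool_pos: [0.5042, -0.0091, 0.0855]
ee_rot: [[-1.0, -0.022, 0.0], [-0.022, 1.0, 0.001], [-0.0, 0.001, -1.0]]
force: [-11.4, 2.9, 42.1]
finger_gap: 0.0
grasp_force: 21.8
```

The plunger has bottomed: the force jumped to 42 N at z = 0.0855. I'll ease off slightly and hold for over 2 s.

Call:
{"name": "step_arm", "arguments": {
  "targets": [
    [[0, 0, 0.002, 0, 0, 0, 1], [0, 0, 0, 0, 0, 0, 1], [0, 0, 0, 0, 0, 0, 1]]
  ]
}}

```text
clock: 21.3
tool_pos: [0.5041, -0.0091, 0.0857]
ee_rot: [[-1.0, -0.022, 0.001], [-0.022, 1.0, 0.001], [-0.001, 0.001, -1.0]]
force: [-8.8, 2.2, 31.4]
finger_gap: -0.006
grasp_force: 15.5
```

Call:
{"name": "step_arm", "arguments": {
  "targets": [
    [[0, 0, 0, 0, 0, 0, 1], [0, 0, 0, 0, 0, 0, 1], [0, 0, 0, 0, 0, 0, 1], [0, 0, 0, 0, 0, 0, 1], [0, 0, 0, 0, 0, 0, 1], [0, 0, 0, 0, 0, 0, 1], [0, 0, 0, 0, 0, 0, 1], [0, 0, 0, 0, 0, 0, 1], [0, 0, 0, 0, 0, 0, 1], [0, 0, 0, 0, 0, 0, 1], [0, 0, 0, 0, 0, 0, 1], [0, 0, 0, 0, 0, 0, 1]]
  ]
}}

```text
clock: 22.5
tool_pos: [0.5041, -0.0092, 0.0857]
ee_rot: [[-1.0, -0.022, 0.001], [-0.022, 1.0, 0.001], [-0.001, 0.001, -1.0]]
force: [-8.1, 2.4, 31.2]
finger_gap: -0.0
grasp_force: 15.6
```

Call:
{"name": "step_arm", "arguments": {
  "targets": [
    [[0, 0, 0, 0, 0, 0, 1], [0, 0, 0, 0, 0, 0, 1], [0, 0, 0, 0, 0, 0, 1], [0, 0, 0, 0, 0, 0, 1], [0, 0, 0, 0, 0, 0, 1], [0, 0, 0, 0, 0, 0, 1], [0, 0, 0, 0, 0, 0, 1], [0, 0, 0, 0, 0, 0, 1], [0, 0, 0, 0, 0, 0, 1], [0, 0, 0, 0, 0, 0, 1], [0, 0, 0, 0, 0, 0, 1], [0, 0, 0, 0, 0, 0, 1]]
  ]
}}

```text
clock: 23.7
tool_pos: [0.5041, -0.0091, 0.0857]
ee_rot: [[-1.0, -0.022, 0.001], [-0.022, 1.0, 0.001], [-0.001, 0.001, -1.0]]
force: [-7.8, 2.5, 30.2]
finger_gap: 0.004
grasp_force: 15.6
```

```bash
python3 chk.py 6 195 160 295 240 6
```

```text
t ([217.0, 166.0], [598.5, 101.4], [72.8, 49.2], 1.7, [2.0, -1.0])
s ([232.0, 204.0], [596.3, -44.1], [75.5, 209.8], 90.9, [10.0, 22.0])
```

View pics/c6.png

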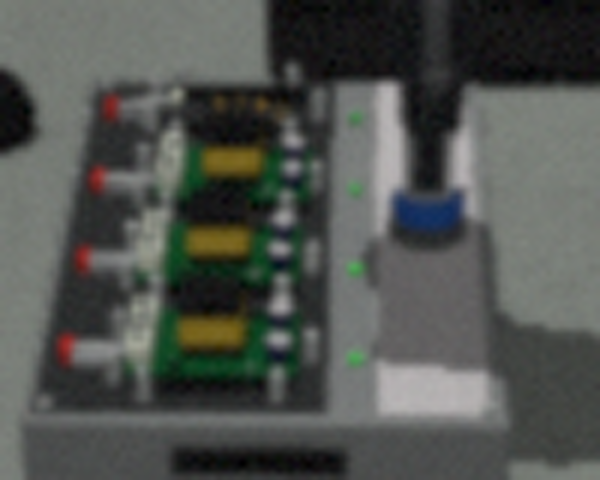

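The crop shows the plunger cap fully down at (428,210) with all three boards still seated. Letting it spring back, then fetching the nest 3 board.

Call:
{"name": "step_arm", "arguments": {
  "targets": [
    [[0, 0, 0.03, 0, 0, 0, 1], [0, 0, 0.06, 0, 0, 0, 1], [0, 0, 0.08, 0, 0, 0, 1], [0.09, -0.034, 0, 0, 0, 0, -0.2], [0.09, -0.034, 0, 0, 0, 0, -0.2], [0, 0, 0, 0, 0, 0, -0.2], [0, 0, 0, 0, 0, 0, -0.2], [0, 0, 0, 0, 0, 0, -0.2], [0, 0, 0, 0, 0, 0, -0.2]]
  ]
}}

```text
clock: 24.7
tool_pos: [0.5926, -0.0431, 0.1681]
ee_rot: [[-1.0, -0.023, -0.001], [-0.023, 1.0, 0.0], [0.001, 0.0, -1.0]]
force: [-0.0, 0.5, 0.5]
finger_gap: 0.599
grasp_force: 0.0
```

```bash
python3 - <<'E'
from h import *
p,_=grab_frame("side");q,_=grab_frame("top")
g=cv2.inRange(hsv(p),(45,90,20),(85,255,255));
m=cv2.inRange(hsv(p),(100,150,60),(125,255,255));k,l,st,c=cv2.connectedComponentsWithStats(m)
print("side blue",[(c[i].round(1).tolist(),st[i].tolist()) for i in range(1,k) if 30<st[i,4]<500])
# tray in side view at rim height
m=cv2.inRange(hsv(p),(0,0,0),(180,255,60));m[:140]=0;m[185:]=0;m[:,:225]=0;m[:,320:]=0
c=max(cv2.findContours(m,0,1)[0],key=cv2.contourArea);print(cv2.minAreaRect((ray("side",c[:,0],.013)[:,:2]*1000).astype(np.float32)))
s0=cv2.imread("pics/side0.png");m=cv2.inRange(cv2.cvtColor(s0,cv2.COLOR_BGR2HSV),(0,0,0),(180,255,60));m[:140]=0;m[185:]=0;m[:,:225]=0;m[:,320:]=0
c=max(cv2.findContours(m,0,1)[0],key=cv2.contourArea);print(cv2.minAreaRect((ray("side",c[:,0],.013)[:,:2]*1000).astype(np.float32)))
m=cv2.inRange(p[190:240,200:260],(0,0,0),(1,1,1))
cv2.imwrite("pics/s7.png",p[:,:,::-1])
s5=cv2.imread("pics/s5.png")[:,:,::-1].astype(int);print("change at seated boards",np.abs(p[182:230,215:248].astype(int)-s5[182:230,215:248]).mean())
E
```

```text
side blue [([266.1, 189.4], [262, 187, 9, 6, 47])]
((512.4735107421875, -305.4520263671875), (245.0883026123047, 336.9180908203125), 3.5088016986846924)
((509.320556640625, -264.080810546875), (244.47459411621094, 255.07652282714844), 2.9123966693878174)
change at seated boards 5.619318181818182
```

Call:
{"name": "step_arm", "arguments": {
  "targets": [
    [[0.002, 0, -0.06, 0, 0, 0, -0.2], [0, 0, -0.06, 0, 0, 0, -0.2], [0, 0, -0.04, 0, 0, 0, -0.2], [0, 0, 0, 0, 0, 0, -0.2], [0, 0, 0, 0, 0, 0, -0.2]]
  ]
}}

```text
clock: 25.3
tool_pos: [0.5948, -0.0435, 0.0888]
ee_rot: [[-1.0, -0.022, -0.0], [-0.022, 1.0, -0.0], [0.0, -0.0, -1.0]]
force: [0.9, 0.1, 0.6]
finger_gap: 0.593
grasp_force: 0.0
```

Call:
{"name": "step_arm", "arguments": {
  "targets": [
    [[0, 0, 0, 0, 0, 0, 1], [0, 0, 0, 0, 0, 0, 1], [0, 0, 0, 0, 0, 0, 1], [0, 0, 0, 0, 0, 0, 1], [0, 0, 0, 0, 0, 0, 1]]
  ]
}}

```text
clock: 25.8
tool_pos: [0.5959, -0.0436, 0.09]
ee_rot: [[-1.0, -0.022, 0.003], [-0.022, 1.0, 0.0], [-0.003, -0.0, -1.0]]
force: [-1.6, 0.4, 6.1]
finger_gap: 0.267
grasp_force: 40.0
```

Call:
{"name": "step_arm", "arguments": {
  "targets": [
    [[0, 0, 0.04, 0, 0, 0, 1], [0, 0, 0.06, 0, 0, 0, 1], [0, 0, 0.06, 0, 0, 0, 1], [0, 0, 0, 0, 0, 0, 1], [0, 0, 0, 0, 0, 0, 1]]
  ]
}}

```text
clock: 26.3
tool_pos: [0.5952, -0.0436, 0.1692]
ee_rot: [[-1.0, -0.022, 0.002], [-0.022, 1.0, 0.0], [-0.002, -0.0, -1.0]]
force: [-0.5, -1.2, -1.9]
finger_gap: 0.268
grasp_force: 40.2
```

Call:
{"name": "step_arm", "arguments": {
  "targets": [
    [[-0.0145, -0.0871, 0, 0, 0, 0.0029, 1], [-0.0145, -0.0871, 0, 0, 0, 0.0029, 1], [-0.0145, -0.0871, 0, 0, 0, 0.0029, 1], [-0.0145, -0.0871, 0, 0, 0, 0.0029, 1], [-0.0145, -0.0871, 0, 0, 0, 0.0029, 1], [-0.0145, -0.0871, 0, 0, 0, 0.0029, 1], [-0.0145, -0.0871, 0, 0, 0, 0.0029, 1], [0, 0, -0.05, 0, 0, 0, 1], [0, 0, -0.08, 0, 0, 0, 1], [0, 0, -0.068, 0, 0, 0, 1], [0, 0, 0, 0, 0, 0, 1], [0, 0, 0, 0, 0, 0, 1]]
  ]
}}

```text
clock: 27.5
tool_pos: [0.5434, -0.348, 0.0687]
ee_rot: [[-0.996, -0.086, -0.002], [-0.086, 0.996, 0.001], [0.002, 0.001, -1.0]]
force: [0.8, -0.0, -1.0]
finger_gap: 0.269
grasp_force: 40.1
```

```bash
python3 chk.py 8 195 130 325 220 6
```

```text
t ([394.0, 192.0], [522.7, -358.8], [32.5, 50.4], -87.7, [-5.0, -12.0])
t ([217.0, 166.0], [598.5, 101.4], [72.5, 49.6], 2.2, [3.0, -1.0])
t ([245.0, 164.0], [601.5, 27.3], [49.6, 71.7], -0.8, [6.0, -1.0])
s ([231.0, 210.0], [596.6, -7.8], [73.7, 127.8], 91.2, [6.0, 9.0])
```

View pics/c8.png

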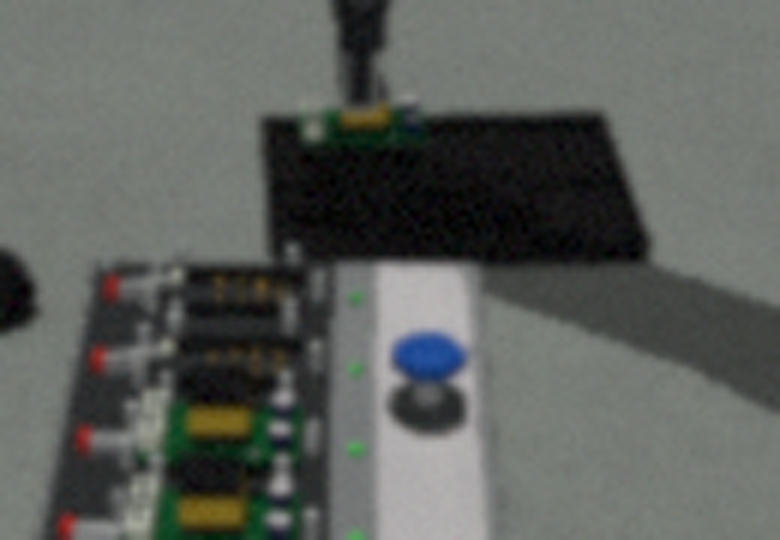

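The held board is over the tray's far-left compartment at crop (365,125), and nest 3's lever is free again. Lowering.

Call:
{"name": "step_arm", "arguments": {
  "targets": [
    [[0.001, 0, -0.025, 0, 0, 0, 1], [0, 0, -0.014, 0, 0, 0, 1], [0, 0, 0, 0, 0, 0, 1], [0, 0, 0, 0, 0, 0, 1]]
  ]
}}

```text
clock: 28.0
tool_pos: [0.5444, -0.3484, 0.0497]
ee_rot: [[-0.996, -0.086, -0.0], [-0.086, 0.996, 0.0], [0.0, 0.0, -1.0]]
force: [-0.8, 0.5, -1.0]
finger_gap: 0.27
grasp_force: 40.1
```

Call:
{"name": "step_arm", "arguments": {
  "targets": [
    [[0, 0, -0.003, 0, 0, 0, 1], [0, 0, -0.002, 0, 0, 0, 1], [0, 0, 0, 0, 0, 0, 1]]
  ]
}}

```text
clock: 28.3
tool_pos: [0.5446, -0.3485, 0.0473]
ee_rot: [[-0.996, -0.086, 0.0], [-0.086, 0.996, 0.0], [-0.0, 0.0, -1.0]]
force: [-0.5, -0.2, 0.1]
finger_gap: 0.265
grasp_force: 40.1
```

Call:
{"name": "step_arm", "arguments": {
  "targets": [
    [[0, 0, -0.002, 0, 0, 0, 1], [0, 0, 0, 0, 0, 0, 1]]
  ]
}}

```text
clock: 28.5
tool_pos: [0.5445, -0.3485, 0.0463]
ee_rot: [[-0.996, -0.086, -0.0], [-0.086, 0.996, 0.0], [0.0, 0.0, -1.0]]
force: [0.0, 0.3, -0.1]
finger_gap: 0.27
grasp_force: 40.1
```

Call:
{"name": "step_arm", "arguments": {
  "targets": [
    [[0, 0, 0, 0, 0, 0, 0], [0, 0, 0, 0, 0, 0, 0], [0, 0, 0, 0, 0, 0, 0], [0, 0, 0, 0, 0, 0, 0], [0, 0, 0.08, 0, 0, 0, 0], [0, 0, 0.1, 0, 0, 0, -0.2], [0, 0, 0.06, 0, 0, 0, -0.2], [0, 0, 0, 0, 0, 0, -0.2]]
  ]
}}

```text
clock: 29.3
tool_pos: [0.5474, -0.3504, 0.1718]
ee_rot: [[-0.996, -0.086, 0.008], [-0.086, 0.996, -0.005], [-0.008, -0.005, -1.0]]
force: [0.3, -0.5, 0.6]
finger_gap: 0.604
grasp_force: 0.0
```

Call:
{"name": "step_arm", "arguments": {
  "targets": [
    [[0.012, 0.0939, 0, 0, 0, -0.0025, -0.2], [0.012, 0.0939, 0, 0, 0, -0.0025, -0.2], [0.012, 0.0939, 0, 0, 0, -0.0025, -0.2], [0.012, 0.0939, 0, 0, 0, -0.0025, -0.2], [0.012, 0.0939, 0, 0, 0, -0.0025, -0.2], [0.012, 0.0939, 0, 0, 0, -0.0025, -0.2], [0.012, 0.0939, 0, 0, 0, -0.0025, -0.2], [0.011, 0.0939, 0, 0, 0, -0.0025, -0.2], [0, 0, 0, 0, 0, 0, -0.2], [0, 0, 0, 0, 0, 0, -0.2], [0, 0, 0, 0, 0, 0, -0.2]]
  ]
}}

```text
clock: 30.4
tool_pos: [0.5916, 0.0255, 0.1658]
ee_rot: [[-1.0, -0.022, -0.001], [-0.022, 1.0, -0.001], [0.001, -0.001, -1.0]]
force: [-0.5, -1.3, 0.0]
finger_gap: 0.602
grasp_force: 0.0
```

```bash
python3 chk.py 9; python3 - <<'E'
import cv2
t=cv2.imread("pics/t9.png");cv2.imwrite("pics/c9.png",cv2.resize(t[120:260,200:430],(690,420),interpolation=cv2.INTER_CUBIC))
E
```

```text
t ([390.0, 185.0], [540.7, -348.7], [72.0, 49.4], 4.8, [5.0, 0.0])
t ([210.0, 167.0], [597.9, 118.6], [13.1, 71.5], -0.4, [31.0, 2.0])
s ([232.0, 210.0], [596.5, -5.5], [73.7, 132.5], -88.8, [26.0, -4.0])
```

View pics/c9.png

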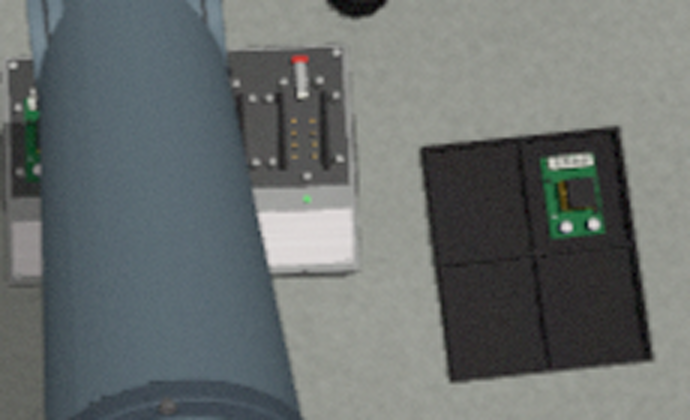

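Board 1 lies flat in its compartment, crop (573,195). Now the nest 2 board.

Call:
{"name": "step_arm", "arguments": {
  "targets": [
    [[0, 0.002, -0.06, 0, 0, 0, -0.2], [0, 0, -0.06, 0, 0, 0, -0.2], [0, 0, -0.037, 0, 0, 0, -0.2], [0, 0, 0, 0, 0, 0, -0.2], [0, 0, 0, 0, 0, 0, -0.2]]
  ]
}}

```text
clock: 31.0
tool_pos: [0.5922, 0.027, 0.0882]
ee_rot: [[-1.0, -0.022, -0.0], [-0.022, 1.0, -0.0], [0.0, -0.0, -1.0]]
force: [0.3, -0.5, 0.1]
finger_gap: 0.602
grasp_force: 0.0
```

Call:
{"name": "step_arm", "arguments": {
  "targets": [
    [[0, 0, 0, 0, 0, 0, 1], [0, 0, 0, 0, 0, 0, 1], [0, 0, 0, 0, 0, 0, 1], [0, 0, 0, 0, 0, 0, 1], [0, 0, 0, 0, 0, 0, 1]]
  ]
}}

```text
clock: 31.5
tool_pos: [0.5932, 0.0279, 0.0894]
ee_rot: [[-1.0, -0.023, 0.003], [-0.023, 1.0, 0.0], [-0.003, -0.0, -1.0]]
force: [-0.9, -0.4, 7.3]
finger_gap: 0.265
grasp_force: 40.2
```

Call:
{"name": "step_arm", "arguments": {
  "targets": [
    [[0, 0, 0.04, 0, 0, 0, 1], [0, 0, 0.06, 0, 0, 0, 1], [0, 0, 0.06, 0, 0, 0, 1], [0, 0, 0, 0, 0, 0, 1], [0, 0, 0, 0, 0, 0, 1]]
  ]
}}

```text
clock: 32.0
tool_pos: [0.5923, 0.0282, 0.1686]
ee_rot: [[-1.0, -0.023, 0.002], [-0.023, 1.0, 0.0], [-0.002, 0.0, -1.0]]
force: [0.1, 0.0, -1.7]
finger_gap: 0.268
grasp_force: 39.5
```

Call:
{"name": "step_arm", "arguments": {
  "targets": [
    [[-0.0328, -0.0856, 0, 0, 0, 0.0023, 1], [-0.0328, -0.0856, 0, 0, 0, 0.0023, 1], [-0.0328, -0.0856, 0, 0, 0, 0.0023, 1], [-0.0328, -0.0856, 0, 0, 0, 0.0023, 1], [-0.0328, -0.0856, 0, 0, 0, 0.0023, 1], [-0.0328, -0.0856, 0, 0, 0, 0.0023, 1], [-0.0328, -0.0856, 0, 0, 0, 0.0023, 1], [-0.0328, -0.0856, 0, 0, 0, 0.0023, 1], [-0.0328, -0.0856, 0, 0, 0, 0.0023, 1], [0, 0, -0.05, 0, 0, 0, 1], [0, 0, 0, 0, 0, 0, 1], [0, 0, 0, 0, 0, 0, 1]]
  ]
}}

```text
clock: 33.2
tool_pos: [0.4442, -0.3553, 0.1417]
ee_rot: [[-0.996, -0.089, -0.002], [-0.089, 0.996, 0.003], [0.002, 0.003, -1.0]]
force: [0.2, 0.6, -1.5]
finger_gap: 0.267
grasp_force: 39.5
```

Call:
{"name": "step_arm", "arguments": {
  "targets": [
    [[0, 0, -0.08, 0, 0, 0, 1], [0, 0, -0.066, 0, 0, 0, 1], [0, 0, -0.03, 0, 0, 0, 1], [0, 0, 0, 0, 0, 0, 1], [0, 0, 0, 0, 0, 0, 1]]
  ]
}}

```text
clock: 33.7
tool_pos: [0.4455, -0.357, 0.056]
ee_rot: [[-0.996, -0.089, 0.001], [-0.089, 0.996, -0.001], [-0.001, -0.001, -1.0]]
force: [0.9, -0.3, -0.8]
finger_gap: 0.271
grasp_force: 39.5
```

Down 10 mm to the floor, release, lift, then over to nest 1.

Call:
{"name": "step_arm", "arguments": {
  "targets": [
    [[0, 0, -0.012, 0, 0, 0, 1], [0, 0, -0.006, 0, 0, 0, 1], [0, 0, -0.002, 0, 0, 0, 1], [0, 0, 0, 0, 0, 0, 1]]
  ]
}}

```text
clock: 34.1
tool_pos: [0.4447, -0.3572, 0.0454]
ee_rot: [[-0.996, -0.088, 0.001], [-0.088, 0.996, -0.0], [-0.001, -0.0, -1.0]]
force: [-1.7, 0.4, 1.7]
finger_gap: 0.268
grasp_force: 39.9
```

Call:
{"name": "step_arm", "arguments": {
  "targets": [
    [[0, 0, 0, 0, 0, 0, 0], [0, 0, 0, 0, 0, 0, 0], [0, 0, 0, 0, 0, 0, 0], [0, 0, 0, 0, 0, 0, 0], [0, 0, 0.08, 0, 0, 0, 0], [0, 0, 0.1, 0, 0, 0, -0.2], [0, 0, 0.06, 0, 0, 0, -0.2], [0, 0, 0, 0, 0, 0, -0.2]]
  ]
}}

```text
clock: 34.9
tool_pos: [0.4469, -0.359, 0.1695]
ee_rot: [[-0.996, -0.088, 0.007], [-0.088, 0.996, -0.005], [-0.007, -0.006, -1.0]]
force: [1.0, -0.4, -0.5]
finger_gap: 0.6
grasp_force: 0.0
```

Call:
{"name": "step_arm", "arguments": {
  "targets": [
    [[0.0292, 0.0908, 0, 0, 0, -0.0021, -0.2], [0.0292, 0.0908, 0, 0, 0, -0.0021, -0.2], [0.0292, 0.0908, 0, 0, 0, -0.0021, -0.2], [0.0292, 0.0908, 0, 0, 0, -0.0021, -0.2], [0.0292, 0.0908, 0, 0, 0, -0.0021, -0.2], [0.0292, 0.0908, 0, 0, 0, -0.0021, -0.2], [0.0292, 0.0908, 0, 0, 0, -0.0021, -0.2], [0.0292, 0.0908, 0, 0, 0, -0.0021, -0.2], [0.0292, 0.0908, 0, 0, 0, -0.0021, -0.2], [0.0292, 0.0908, 0, 0, 0, -0.0021, -0.2], [0, 0, 0, 0, 0, 0, -0.2], [0, 0, 0, 0, 0, 0, -0.2]]
  ]
}}

```text
clock: 36.1
tool_pos: [0.5898, 0.0984, 0.1636]
ee_rot: [[-1.0, -0.025, -0.002], [-0.025, 1.0, -0.0], [0.002, -0.0, -1.0]]
force: [0.5, -0.0, 0.5]
finger_gap: 0.602
grasp_force: 0.0
```

```bash
python3 chk.py 10; python3 -c "
from rig import *
print(state()['tool_pos'],state()['ee_rot'])"
```

```text
t ([396.0, 222.0], [444.5, -357.2], [71.3, 49.3], 4.8, [4.0, 1.0])
t ([385.0, 180.0], [555.1, -337.0], [49.3, 71.0], -1.1, [6.0, 2.0])
s ([231.0, 218.0], [595.9, 31.5], [72.9, 57.3], 2.6, [13.0, -1.0])
[0.58978403 0.09526461 0.16399034] [[-0.99978295 -0.02077596 -0.00155121]
 [-0.02077387  0.99978329 -0.00135234]
 [ 0.00157897 -0.00131983 -0.99999788]]
```

The board in the far compartment has been knocked about 18 mm, to (555,-337) mm with yaw -1°. I'll check it after the last one. Picking up the nest 1 board first.

Call:
{"name": "step_arm", "arguments": {
  "targets": [
    [[0.001, 0.003, -0.06, 0, 0, 0, -0.2], [0, 0, -0.06, 0, 0, 0, -0.2], [0, 0, -0.031, 0, 0, 0, -0.2], [0, 0, 0, 0, 0, 0, -0.2], [0, 0, 0, 0, 0, 0, -0.2]]
  ]
}}

```text
clock: 36.7
tool_pos: [0.5913, 0.0976, 0.0899]
ee_rot: [[-1.0, -0.021, 0.0], [-0.021, 1.0, -0.0], [-0.0, -0.0, -1.0]]
force: [0.1, 0.1, -0.1]
finger_gap: 0.601
grasp_force: 0.0
```

Call:
{"name": "step_arm", "arguments": {
  "targets": [
    [[0, 0, 0, 0, 0, 0, 1], [0, 0, 0, 0, 0, 0, 1], [0, 0, 0, 0, 0, 0, 1], [0, 0, 0, 0, 0, 0, 1], [0, 0, 0, 0, 0, 0, 1]]
  ]
}}

```text
clock: 37.2
tool_pos: [0.5921, 0.0985, 0.0909]
ee_rot: [[-1.0, -0.022, 0.003], [-0.022, 1.0, 0.0], [-0.003, 0.0, -1.0]]
force: [-0.7, -0.5, 6.7]
finger_gap: 0.268
grasp_force: 40.0
```

Call:
{"name": "step_arm", "arguments": {
  "targets": [
    [[0, 0, 0.04, 0, 0, 0, 1], [0, 0, 0.06, 0, 0, 0, 1], [0, 0, 0.06, 0, 0, 0, 1], [0, 0, 0, 0, 0, 0, 1], [0, 0, 0, 0, 0, 0, 1]]
  ]
}}

```text
clock: 37.7
tool_pos: [0.5913, 0.0986, 0.1701]
ee_rot: [[-1.0, -0.022, 0.002], [-0.022, 1.0, 0.0], [-0.002, 0.0, -1.0]]
force: [-0.2, 0.2, -0.5]
finger_gap: 0.267
grasp_force: 39.4
```

Call:
{"name": "step_arm", "arguments": {
  "targets": [
    [[-0.0342, -0.0827, 0, 0, 0, 0.0023, 1], [-0.0342, -0.0827, 0, 0, 0, 0.0023, 1], [-0.0342, -0.0827, 0, 0, 0, 0.0023, 1], [-0.0342, -0.0827, 0, 0, 0, 0.0023, 1], [-0.0342, -0.0827, 0, 0, 0, 0.0023, 1], [-0.0342, -0.0827, 0, 0, 0, 0.0023, 1], [-0.0342, -0.0827, 0, 0, 0, 0.0023, 1], [-0.0342, -0.0827, 0, 0, 0, 0.0023, 1], [-0.0342, -0.0827, 0, 0, 0, 0.0023, 1], [0, 0, -0.05, 0, 0, 0, 1], [0, 0, 0, 0, 0, 0, 1], [0, 0, 0, 0, 0, 0, 1]]
  ]
}}

```text
clock: 38.9
tool_pos: [0.4366, -0.2723, 0.1435]
ee_rot: [[-0.996, -0.088, -0.002], [-0.088, 0.996, 0.002], [0.002, 0.002, -1.0]]
force: [0.6, -0.4, -0.2]
finger_gap: 0.268
grasp_force: 39.4
```

Call:
{"name": "step_arm", "arguments": {
  "targets": [
    [[0, 0, -0.08, 0, 0, 0, 1], [0, 0, -0.066, 0, 0, 0, 1], [0, 0, -0.03, 0, 0, 0, 1], [0, 0, 0, 0, 0, 0, 1], [0, 0, 0, 0, 0, 0, 1]]
  ]
}}

```text
clock: 39.4
tool_pos: [0.4381, -0.273, 0.0571]
ee_rot: [[-0.996, -0.089, 0.001], [-0.089, 0.996, 0.0], [-0.001, 0.0, -1.0]]
force: [1.0, -0.7, 0.2]
finger_gap: 0.265
grasp_force: 39.4
```

Down to the floor, release, lift clear, and move back out of the way for a look.

Call:
{"name": "step_arm", "arguments": {
  "targets": [
    [[0, 0, -0.012, 0, 0, 0, 1], [0, 0, -0.006, 0, 0, 0, 1], [0, 0, -0.002, 0, 0, 0, 1], [0, 0, 0, 0, 0, 0, 1]]
  ]
}}

```text
clock: 39.8
tool_pos: [0.4374, -0.2737, 0.0469]
ee_rot: [[-0.996, -0.087, 0.001], [-0.087, 0.996, -0.0], [-0.001, -0.0, -1.0]]
force: [-0.6, 0.6, 3.5]
finger_gap: 0.267
grasp_force: 39.9
```

Call:
{"name": "step_arm", "arguments": {
  "targets": [
    [[0, 0, 0, 0, 0, 0, 0], [0, 0, 0, 0, 0, 0, 0], [0, 0, 0, 0, 0, 0, 0], [0, 0, 0, 0, 0, 0, 0], [0, 0, 0.08, 0, 0, 0, 0], [0, 0, 0.1, 0, 0, 0, -0.2], [0, 0, 0.06, 0, 0, 0, -0.2], [0.02, 0.09, 0, 0, 0, 0, -0.2], [0.02, 0.09, 0, 0, 0, 0, -0.2], [0.02, 0.09, 0, 0, 0, 0, -0.2], [0.02, 0.09, 0, 0, 0, 0, -0.2], [0, 0, 0, 0, 0, 0, -0.2]]
  ]
}}

```text
clock: 41.0
tool_pos: [0.4785, -0.0864, 0.1664]
ee_rot: [[-0.995, -0.098, 0.001], [-0.098, 0.995, 0.003], [-0.001, 0.003, -1.0]]
force: [0.6, -0.5, -0.5]
finger_gap: 0.6
grasp_force: 0.0
```

```bash
python3 chk.py 11; python3 - <<'E'
import cv2,numpy as np
t=cv2.imread("pics/t11.png");s=cv2.imread("pics/s11.png")
a=cv2.resize(t[155:255,335:425],(540,600),interpolation=cv2.INTER_CUBIC)
b=cv2.resize(s[140:184,230:310],(540//2*2,297),interpolation=cv2.INTER_CUBIC)
cv2.imwrite("pics/c11.png",np.vstack([cv2.resize(a,(300,333)),cv2.resize(b,(300,165))]) if 0 else np.hstack([cv2.resize(a,(400,444)),cv2.resize(s[140:184,230:270],(400,444),interpolation=cv2.INTER_CUBIC)]))
E
```

```text
t ([366.0, 226.0], [436.4, -277.8], [71.5, 41.0], 5.3, [2.0, 1.0])
t ([396.0, 222.0], [444.4, -357.0], [71.1, 49.8], 4.5, [4.0, 0.0])
t ([385.0, 180.0], [554.5, -336.9], [49.6, 71.1], -3.0, [5.0, 1.0])
s ([284.0, 163.0], [440.6, -313.7], [74.1, 132.2], -84.1, [0.0, 0.0])
```

View pics/c11.png

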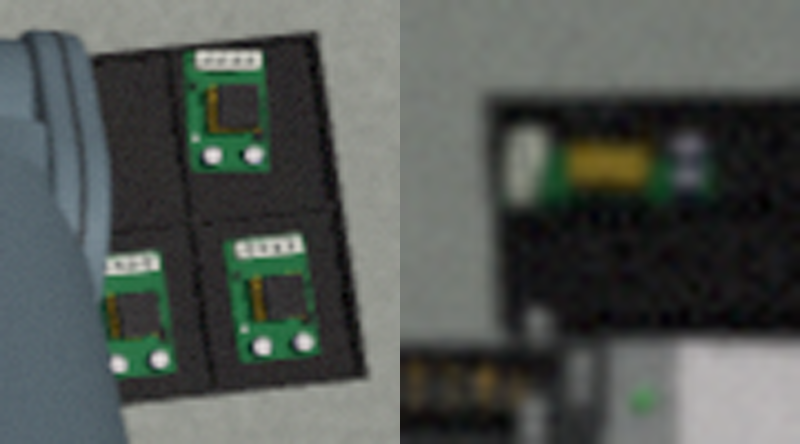

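The two near boards, at left-crop (135,315) and (275,300), are flat. The knocked one at (230,110) has its connector-end corner against the back and middle walls, maybe on them, so I'll re-centre it.

Call:
{"name": "step_arm", "arguments": {
  "targets": [
    [[0.0257, -0.0823, 0, 0, 0, -0.0065, -0.2], [0.0257, -0.0823, 0, 0, 0, -0.0065, -0.2], [0.0257, -0.0823, 0, 0, 0, -0.0065, -0.2], [0.0257, -0.0823, 0, 0, 0, -0.0065, -0.2], [0.0257, -0.0823, 0, 0, 0, -0.0065, -0.2], [0.0257, -0.0823, 0, 0, 0, -0.0065, -0.2], [0, 0, -0.08, 0, 0, 0, -0.2], [0, 0, -0.05, 0, 0, 0, -0.2], [0, 0, 0, 0, 0, 0, -0.2], [0, 0, 0, 0, 0, 0, -0.2]]
  ]
}}

```text
clock: 42.1
tool_pos: [0.5533, -0.3419, 0.1015]
ee_rot: [[-0.999, 0.037, -0.001], [0.037, 0.999, -0.0], [0.001, -0.0, -1.0]]
force: [0.3, -0.1, 0.5]
finger_gap: 0.603
grasp_force: 0.0
```

Call:
{"name": "step_arm", "arguments": {
  "targets": [
    [[0.002, 0.01, -0.05, 0, 0, 0, -0.2], [0, 0, -0.05, 0, 0, 0, -0.2], [0, 0, -0.015, 0, 0, 0, -0.2], [0, 0, 0, 0, 0, 0, -0.2], [0, 0, 0, 0, 0, 0, -0.2]]
  ]
}}

```text
clock: 42.6
tool_pos: [0.556, -0.3366, 0.0456]
ee_rot: [[-0.999, 0.036, 0.002], [0.036, 0.999, -0.001], [-0.002, -0.001, -1.0]]
force: [0.3, -0.7, -0.4]
finger_gap: 0.602
grasp_force: 0.0
```

Call:
{"name": "step_arm", "arguments": {
  "targets": [
    [[0, 0, 0, 0, 0, 0, 1], [0, 0, 0, 0, 0, 0, 1], [0, 0, 0, 0, 0, 0, 1], [0, 0, 0, 0, 0, 0, 1], [0, 0, 0, 0, 0, 0, 1]]
  ]
}}

```text
clock: 43.1
tool_pos: [0.556, -0.3366, 0.0454]
ee_rot: [[-0.999, 0.035, 0.002], [0.035, 0.999, -0.002], [-0.002, -0.002, -1.0]]
force: [-1.9, -1.0, 6.2]
finger_gap: 0.271
grasp_force: 39.2
```

Call:
{"name": "step_arm", "arguments": {
  "targets": [
    [[0, 0, 0.03, 0, 0, 0, 1], [0, 0, 0.03, 0, 0, 0, 1], [0, 0, 0, 0, 0, 0, 1], [0, 0, 0, 0, 0, 0, 1]]
  ]
}}

```text
clock: 43.5
tool_pos: [0.5555, -0.3353, 0.0746]
ee_rot: [[-0.999, 0.035, 0.001], [0.035, 0.999, -0.0], [-0.001, 0.0, -1.0]]
force: [0.4, -0.4, -1.2]
finger_gap: 0.268
grasp_force: 39.2
```

Call:
{"name": "step_arm", "arguments": {
  "targets": [
    [[-0.011, -0.013, 0, 0, 0, 0.0195, 1], [-0.011, -0.013, 0, 0, 0, 0.0195, 1], [0, 0, 0, 0, 0, 0, 1], [0, 0, -0.03, 0, 0, 0, 1], [0, 0, -0.02, 0, 0, 0, 1], [0, 0, 0, 0, 0, 0, 1]]
  ]
}}

```text
clock: 44.1
tool_pos: [0.5433, -0.347, 0.0463]
ee_rot: [[-0.996, -0.087, -0.003], [-0.087, 0.996, 0.002], [0.003, 0.002, -1.0]]
force: [-0.3, -0.4, -1.4]
finger_gap: 0.271
grasp_force: 39.2
```

Call:
{"name": "step_arm", "arguments": {
  "targets": [
    [[0, 0, -0.004, 0, 0, 0, 1], [0, 0, -0.003, 0, 0, 0, 1], [0, 0, 0, 0, 0, 0, 1]]
  ]
}}

```text
clock: 44.4
tool_pos: [0.5444, -0.3485, 0.0455]
ee_rot: [[-0.996, -0.087, 0.0], [-0.087, 0.996, -0.0], [-0.0, -0.0, -1.0]]
force: [-0.0, 0.5, -0.7]
finger_gap: 0.266
grasp_force: 39.2
```

Call:
{"name": "step_arm", "arguments": {
  "targets": [
    [[0, 0, -0.001, 0, 0, 0, 0], [0, 0, 0, 0, 0, 0, 0], [0, 0, 0, 0, 0, 0, 0], [0, 0, 0, 0, 0, 0, 0], [0, 0, 0.08, 0, 0, 0, 0], [0, 0, 0.1, 0, 0, 0, 0], [0, 0, 0.08, 0, 0, 0, 0], [-0.02, 0.09, 0, 0, 0, 0, 0], [-0.02, 0.09, 0, 0, 0, 0, 0], [-0.02, 0.09, 0, 0, 0, 0, 0], [-0.02, 0.09, 0, 0, 0, 0, 0], [-0.02, 0.09, 0, 0, 0, 0, 0]]
  ]
}}

```text
clock: 45.6
tool_pos: [0.4936, -0.122, 0.1751]
ee_rot: [[-0.996, -0.087, 0.001], [-0.087, 0.996, -0.0], [-0.001, -0.0, -1.0]]
force: [0.4, 0.1, 0.4]
finger_gap: 0.504
grasp_force: 0.0
```

Call:
{"name": "step_arm", "arguments": {
  "targets": [
    [[0, 0.09, 0, 0, 0, 0, 0], [0, 0.09, 0, 0, 0, 0, 0], [0, 0.09, 0, 0, 0, 0, 0], [0, 0.09, 0, 0, 0, 0, 0], [0, 0.09, 0, 0, 0, 0, 0], [0, 0.09, 0, 0, 0, 0, 0], [0, 0, 0, 0, 0, 0, 0], [0, 0, 0, 0, 0, 0, 0], [0, 0, 0, 0, 0, 0, 0]]
  ]
}}

```text
clock: 46.5
tool_pos: [0.4942, 0.1449, 0.1748]
ee_rot: [[-0.996, -0.086, -0.0], [-0.086, 0.996, -0.001], [0.0, -0.001, -1.0]]
force: [0.1, -0.5, -0.1]
finger_gap: 0.497
grasp_force: 0.0
```

```bash
python3 chk.py 12; python3 - <<'E'
import cv2,numpy as np
t=cv2.imread("pics/t12.png");s=cv2.imread("pics/s12.png")
cv2.imwrite("pics/c12.png",np.hstack([cv2.resize(t[80:260,195:425],(460,360),interpolation=cv2.INTER_CUBIC),cv2.resize(s[140:240,210:310],(340,360),interpolation=cv2.INTER_CUBIC)]))
E
```

```text
t ([363.0, 225.0], [436.0, -273.6], [71.5, 49.4], 5.3, [6.0, -0.0])
t ([396.0, 222.0], [444.4, -357.2], [71.1, 49.4], 4.5, [3.0, 1.0])
t ([390.0, 184.0], [542.5, -348.9], [71.2, 49.5], 6.8, [6.0, 1.0])
s ([290.0, 164.0], [421.1, -310.4], [125.6, 48.8], 86.2, [0.0, 0.0])
```

View pics/c12.png

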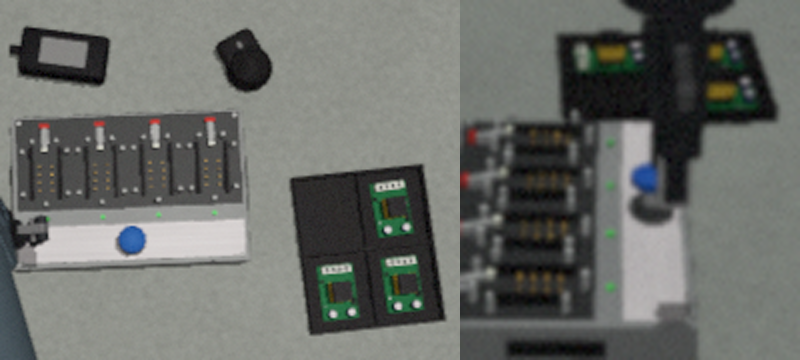

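All three boards lie flat near the middle of their own compartments, at crop (390,207), (405,283) and (338,290). The levers are free, the plunger is up and the arm is clear, so I'm handing in.

```bash
python3 -c "
from rig import *
print(finish_job())"
```

```text
the job is handed in; nothing more can be done
None
```

The job is handed in: all three boards were seated, the plunger was held fully down for over two seconds, and the boards now lie flat in separate tray compartments (one knocked aside and re-centred), with the hand-in call returning no verdict.

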